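# Free the box in the guarded roller lane with the hook rod

## Robot

A 6-joint arm with a two-finger parallel gripper is mounted at the origin on a cart in front of the work surface, level with it; the furniture and walls round the work are solid. World frame = base frame: x ahead of the robot, y to its left, z up, the work surface at z = 0. Lengths are in m, angles in rad, forces in N, time in s.
With the tool pointing down it reaches from about 0.425 to 0.95 m from the base axis. Payload 3.5 kg.
Tool frame: the origin (TCP) lies at the very end of the fingers, on their centre line; the grasp point (between the pads) lies behind it (robot.tcp_to_grasp is the z of the grasp point in the tool frame, in m); z points along the fingers, y is the line along which they close (so a half turn about z gives the same grasp; the last joint's range is limited). The gripper opens to 85 mm and grips with 20 to 120 N. Pads are 22 mm wide; open, the fingers measure 114 mm over their backs; the gripper's body (76 mm by 85 mm) begins 54 mm behind the grasp point. The pads swing forward as they close: fully open they stand 13 mm farther back than shut.
Start: joints at [-1.496, 0.286, 1.577, -0, 1.279, -0.15], TCP at [0.15, -0.658, 0.231] pointing down, gripper open.
Joint ranges: [-2.77, 2.77], [-0.9, 2.22], [0.21, 2.48], [-1.53, 4.67], [0.24, 2.81], [-2.84, 2.84]. Speed limits (rad/s): [2.79, 2.79, 3.14, 3.14, 3.14, 3.14].

## Interface

Orientations are given as a rotation vector (axis times angle).
In Python, from bench import robot, viewer, order, models gives the robot as it stands. The module is installed in compiled form; this text tells all that it offers.
- The arm moves only by the tool carry_out, never from a script. Its argument "moves" is a list of rows, each an object with "linear": the shift along the world's x, y, z in m, a list of three; "spin": the turn about the world's z in degrees. In form: [{"linear": [dx, dy, dz], "spin": spin}, ...]. A call has 1 to 20 rows; each row is the pose to reach, as a shift and turn from the pose commanded when the call began; what a row does not reach only later rows make up. A row lasts 1/10 s, in which the tool goes at most 50 mm and 8.59 degrees, less where a joint would pass 70% of its speed; a pose out of reach is approached as far as the arm can. A call with a gripper value outside its range is refused whole. "gripper" is the closure, from -1 (fully open) to 1 (shut), set as the call begins (left out, the last holds). The fingers move at their own pace and stop on an object; the grip force is fixed at half the most. Time passes only in rows, so rows that repeat a pose let the fingers close. It gives the time, the measured TCP pose, the force, the opening and the grip force at its end, in the units of the state.
- robot.state(): the state, without advancing time (a new reading comes with each control period).
- viewer.grab_frame(name): name is "scene" or "side" or "wrist"; returns a dict with "color" (400x640x3 uint8, red, green, blue), "z_map" (400x640 float32, m along the optical axis (not along the pixel's ray), 0 where there is no reading), "mtx" (3x3 intrinsics, pixels), "xyz" and "attitude" of the camera in the world. Camera axes: x right, y up, looking along -z (the intrinsics and any distortion apply to the point x, -y, -z); pixel columns grow to the right and rows downward; lengths in m; the calibration is good to about 2 mm. A picture is of the moment at which its call begins.
- order.sign_off(): hands the job in; it is judged then, once.
Trained networks look in a picture, given as the dict that the camera call returned (one of the last four; its "shot" number tells which), for a name from the list of things; names that differ only in an ending like _2 or _b are one class to them, and where a whole thing is asked for, a point or a joint stands for the part that bears it (a point fixed in the world has none). Each returns a list of dicts, best first, with "confidence" (0 to 1); they miss things now and then, are a little off and sometimes report something else, mostly with a low value. They report only what shows in the picture. A call takes as long as a camera call. They do not tell look-alikes from the thing itself.
- models.cut_out(picture, thing): "pixels" (400x640 bool, what is visible of it) and "extent" ([left, top, right, bottom] in pixels, round what is visible of it).
- models.spot_point(picture, thing): "xy" ([column, row] in pixels: a listed point, or the origin of a listed thing).
The state is a dict: "clock": time; "joint_pos": joint angles; "joint_vel": joint speeds; "joint_torque": joint torques, N m; "position": TCP position; "tool_rot": TCP orientation; "wrist_force": force on the tool from outside, world axes, zero at the start; "torque": the same for the moment, N m; "width": finger opening in m; "gripper_force": force on a finger pad.
Only numpy, scipy, OpenCV 4.12 (cv2) and the standard library are available. Lean on these libraries where they do the work, as an engineer would, in place of code of your own. Each camera call takes 0.05 s, during which the arm holds its last target. There are 200 camera calls.

## Task

A kraft box is held back in the roller lane by a slide bolt that lies too deep under the wire guard for a hand. Lift the hook rod out of its foam tray at the finger cut-out, lay it flat on the open bench and let go, then take it again by its wooden handle so that it reaches in, and with its hook draw the bolt aside so that the box rolls down to the front stop; then slide the bolt fully home again, so that the lane can be reloaded, and lay the rod flat on the open bench. Touch the bolt and the box with nothing but the rod, and leave the other things where they are.

Things in the scene. Friction and masses are not known exactly. Their poses are not given: they have to be found in the camera images.
- foam_tray: Black foam tool tray, fixed, 378 x 130 mm, 52 mm high, with a cut-out in the shape of the hook rod that lies in it. Origin on the bench under the stored rod's balance point; x along the stored rod from handle to hook (tray from x = -190 to +188 mm, y = -65 to +65 mm). Beside the handle and most of the shank there is no room for fingers.
- tray_cutout (a point): Middle of the tray's finger cut-out, above the tray's origin at the height of the stored rod's shank axis, 28.5 mm above the bench. The cut-out is 60 mm long (tray x) and 100 mm wide (tray y), its floor 6 mm above the bench; the bare shank crosses its middle along tray x with nothing under it.
- hook_rod: Hook rod, 318 mm, 0.16 kg: 9 mm round steel shank, flat-sided pale wooden handle, J hook. Origin on the underside at the balance point; x along the shank to the hook, y left, z up. Shank axis at y = 0, 4.5 mm above the underside. All parts share one flat underside: it lies level on the bench and does not roll. At the start it lies in the tray, underside 24 mm above the bench.
- rod_handle (a point): Middle of the rod's wooden handle: rod x = -115, y = 0, z = 13 mm. The handle is 90 mm long (x = -160 to -70), 24 mm wide (y) and 26 mm high, from the rod's underside up.
- rod_hook (a point): Middle of the J hook's mouth: rod x = 135, y = -16.5, z = 4.5 mm, 250 mm ahead of the handle's middle. The hook lies in the rod's plane: the shank runs to the left of this point, bends to the right ahead of it (inside of the bend 13.5 mm, outside 22.5 mm ahead) and returns on its right, ending 21.5 mm behind it. The mouth opens towards the handle and is 24 mm wide inside (y).
- lane: Gravity roller lane, aluminium with grey rollers, fixed, 390 mm long, 80 mm between its rails, sloping down 10 degrees to the robot. Origin on the bench under its middle; x uphill, away from the robot; y left. Roller tops 35 mm above the bench at the front end (x = -195 mm), 103 mm at the rear (x = 189 mm). The keeps and bar of its bolt reach no higher than 106 mm above the bench.
- guard_front (a point): Middle of the top wire of the wire guard's open front: lane x = -49, y = 73 mm, 167 mm above the bench. The guard covers lane x = -49 to 187 mm and y = -46 to 192 mm (side wires at both); its roof wires run 104 to 111 mm above the line of the rollers, rising with them to 187 mm over the bolt. The lane's front end, before the guard, is open.
- lane_front_stop (a point): Top of the rollers at the front stop plate: lane x = -193, y = 0, z = 35 mm. A box that has run down lies against the plate, its centre about 30 mm uphill of it. The bench to the right of the lane, as far as the foam tray and the label printer (0.72 m ahead of the robot), is free except for the label roll and the stamp.
- bolt_bar (a joint): Slide of the steel stop bolt across the lane, in m: 0 = home, shot across the lane; 0.065 = fully drawn to the left (lane +y), clear of the lane. It stays where it is left; about 1 N moves it. Rigid stops at both ends.
- bolt_knob (a point): Point on the axis of the bolt's upright knob, 119 mm above the bench; the knob is a 9 mm round post with a 12 mm ball on top, free for the hook from 110 mm up to its top at 133 mm. It moves with the bolt: lane x = 76 mm, y = 74 mm with the bolt home, 139 mm fully drawn.
- waiting_box: Small kraft box with a strip of white tape, 57 mm along the lane, 72 mm across, 40 mm high, about 0.12 kg. Origin: centre of its underside. It leans on the uphill side of the bolt and rolls down by itself in one to two seconds when the bolt is fully drawn.
- tape_roll: Bystander: roll of brown packing tape lying flat, 117 mm across, 48 mm high; origin at the centre of its underside.
- label_roll: Bystander: roll of white labels standing on end, 66 mm across, 60 mm high; origin at the centre of its underside.
- tape_measure: Bystander: yellow pocket tape measure lying on its side, 68 x 71 x 35 mm; origin at the centre of its underside.
- stamp: Bystander: wooden rubber stamp standing on its die, 27 x 52 mm, 77 mm high; origin at the centre of its underside.
There are look-alikes about, which are no part of the job. Leave any blue or turquoise look-alike of the waiting_box alone.

How it is judged:
By the outcome, as a careful person would: the job done as asked, in the order asked, and still so for the second after the job is handed in, with the robot touching nothing.
It also fails if it takes over 72 s, if anything falls off the work surface, if the arm or the gripper's body presses on something with over 40 N, if the wrist force passes 120 N, or if a joint passes its speed limit or range.

## Working session

There is one attempt and no reset: what is moved stays moved. The work goes in short steps, Python scripts to look and compute and a tool call to move; the robot and the scene stay as the last step left them, time stands still between calls to the robot, and variables do not carry over. Pictures are saved under pics/ and viewed, at most 12 in all, crops included, and the job is handed in when it is done.

Besides the shell and the picture viewer there is one more tool, called after "Request:" as a command line: name --argument value ..., lists and objects as JSON in quotes. carry_out: Moves the arm, as the interface text tells. Its arguments: {"type":"object","properties":{"moves":{"type":"array","items":{"type":"object","properties":{"linear":{"type":"array","items":{"type":"number"}},"spin":{"type":"number"}}}},"gripper":{"type":"number"}},"required":["moves"]}

```bash
mkdir -p pics
cat > h.py <<'E'
import numpy as np, cv2
from scipy.spatial.transform import Rotation as R
from bench import robot, viewer, order, models
def cam(f):
    a=np.array(f["attitude"],float)
    M=a if a.shape==(3,3) else R.from_rotvec(a).as_matrix()
    return M,np.array(f["xyz"],float),np.array(f["mtx"],float)
def ray(f,uv):
    M,c,K=cam(f); d=np.linalg.inv(K)@[uv[0],uv[1],1]; return c,M@np.array([d[0],-d[1],-1.0])
def atz(f,uv,z):
    c,d=ray(f,uv); return c+d*(z-c[2])/d[2]
def cloud(f):
    M,c,K=cam(f); z=f["z_map"]; v,u=np.mgrid[0:400,0:640]
    P=np.stack([(u-K[0,2])/K[0,0]*z,-(v-K[1,2])/K[1,1]*z,-z],-1)
    return P@M.T+c
def proj(f,p):
    M,c,K=cam(f); q=M.T@(np.array(p)-c); return np.array([K[0,2]+K[0,0]*q[0]/-q[2],K[1,2]+K[1,1]*q[1]/q[2]])
def save(f,n): cv2.imwrite("pics/"+n+".png",f["color"][:,:,::-1])
E
python3 - <<'E'
from h import *
s=robot.state(); print({k:np.round(v,3) for k,v in s.items()}, robot.tcp_to_grasp)
for n in ["scene","side"]:
    f=viewer.grab_frame(n); save(f,n+"0"); P=cloud(f); print(n,f.keys(),f["xyz"],f["attitude"])
    for t in ["foam_tray","tray_cutout","hook_rod","rod_handle","rod_hook","lane","guard_front","lane_front_stop","bolt_knob","waiting_box","tape_roll","label_roll","tape_measure","stamp"]:
        for r in models.spot_point(f,t)[:3]:
            u,v=r["xy"]; 
            p=P[int(np.clip(v,0,399)),int(np.clip(u,0,639))]
            print(t,round(r["confidence"],2),np.round([u,v]),np.round(p,3))
E
```

```text
{'clock': np.float64(0.0), 'joint_pos': array([-1.496,  0.287,  1.578,  0.   ,  1.279, -0.15 ]), 'joint_vel': array([ 0.002, -0.001, -0.001,  0.002, -0.   ,  0.001]), 'joint_torque': array([ 1.0000e-03, -4.0598e+01, -2.9262e+01, -0.0000e+00,  6.0000e-03,
       -0.0000e+00]), 'position': array([ 0.15 , -0.657,  0.23 ]), 'tool_rot': array([-3.119, -0.352, -0.   ]), 'wrist_force': array([ 1.017, -0.357,  0.139]), 'torque': array([-0.022,  0.007,  0.017]), 'gripper_force': np.float64(0.0), 'width': np.float64(0.085)} -0.0187
scene dict_keys(['color', 'z_map', 'mtx', 'xyz', 'attitude', 'shot']) [-0.605765    0.63667341  1.02695076] [ 0.590184   -0.98561377 -1.87102233]
foam_tray 0.91 [398. 198.] [ 0.164 -0.04   0.332]
tray_cutout 0.62 [396. 192.] [ 0.167 -0.032  0.357]
tray_cutout 0.31 [239. 294.] [0.318 0.4   0.032]
hook_rod 0.54 [268. 186.] [0.707 0.131 0.109]
rod_handle 0.45 [418. 204.] [ 0.416 -0.363  0.048]
lane 0.67 [280. 214.] [0.591 0.136 0.06 ]
guard_front 0.7 [265. 195.] [0.705 0.15  0.08 ]
lane_front_stop 0.79 [307. 239.] [0.435 0.106 0.04 ]
bolt_knob 0.6 [252. 187.] [0.705 0.
[... 815 characters left out ...]
442 0.143 0.017]
rod_hook 0.98 [353. 331.] [ 0.657 -0.372  0.021]
rod_hook 0.66 [270. 143.] [0.365 0.355 0.033]
lane 0.89 [339. 197.] [0.624 0.081 0.066]
guard_front 0.71 [326. 151.] [ 0.58   0.343 -0.   ]
lane_front_stop 0.68 [287. 189.] [0.44  0.143 0.03 ]
bolt_knob 0.42 [360. 163.] [0.704 0.198 0.107]
waiting_box 0.64 [375. 182.] [0.74  0.078 0.16 ]
waiting_box 0.61 [322. 264.] [ 0.563 -0.16   0.042]
waiting_box 0.61 [268. 171.] [0.367 0.219 0.038]
tape_roll 0.64 [334. 127.] [0.613 0.302 0.177]
label_roll 0.96 [279. 265.] [ 0.426 -0.169  0.058]
label_roll 0.74 [353. 333.] [ 0.654 -0.375  0.022]
tape_measure 0.47 [267. 144.] [0.353 0.351 0.032]
stamp 0.63 [358. 280.] [ 0.681 -0.209  0.016]
```

View pics/scene0.png

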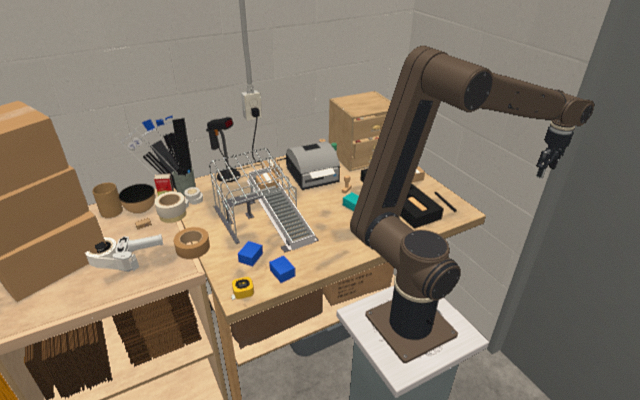

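Run:
```python
import cv2
i=cv2.imread("pics/side0.png"); cv2.imwrite("pics/side0c.png",cv2.resize(i[90:390,220:480],None,fx=2,fy=2,interpolation=cv2.INTER_CUBIC))
```

```text
(no output)
```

View pics/side0c.png

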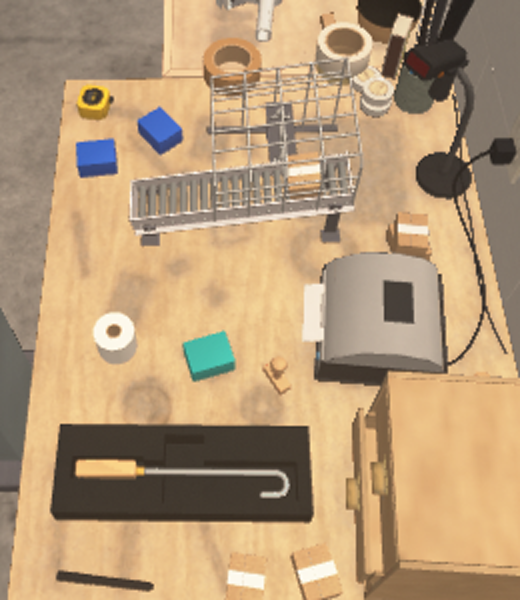

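The crop of the side view shows:
- **Rod:** in the black tray, handle at crop (110,468), hook at (285,480).
- **Lane and box:** the lane's front is at (135,205). The taped kraft box is under the guard at (303,178).
- **Look-alikes for the box:** blue at (97,158) and (160,130), teal at (208,355), and loose kraft boxes off the lane at (410,232), (247,577) and (317,573). The box in the lane is the right one.
- **Look-alike for the rod:** a dark bar at (105,580). The pale-handled rod is the right one.
- **Free bench:** the area between the lane and the teal box.

Next I'll measure these.

Run:
```python
from h import *
f=viewer.grab_frame("side"); P=cloud(f); M,c,K=cam(f); print(K.round(1).tolist())
def seg(t,k=0):
    r=models.cut_out(f,t); return [(x["confidence"],x["extent"],x["pixels"]) for x in r]
for t in ["foam_tray","hook_rod","lane","stamp","label_roll","waiting_box"]:
    for cf,e,m in seg(t)[:4]:
        Q=P[m&(f["z_map"]>0)]; 
        print(t,round(cf,2),np.round(e),m.sum(),np.percentile(Q,2,axis=0).round(3),np.percentile(Q,98,axis=0).round(3))
        if t in("foam_tray","lane"):
            vu=np.argwhere(m)[:,::-1].astype(np.float32); r=cv2.minAreaRect(Q[:,:2].astype(np.float32)); print(r)
# rod points: bright pixels in tray above shank height
for cf,e,m in seg("hook_rod")[:1]:
    Q=P[m]; X=np.array([atz(f,(u,v),0.0285) for v,u in np.argwhere(m)])
    s=(X[:,0]>X[:,0].min()+.11)&(X[:,0]<X[:,0].max()-.06); print(np.polyfit(X[s,0],X[s,1],1), X.min(0),X.max(0))
    print(np.mean(X[s],0))
for uv in [(273,323),(353,331),(312,325)]: print(atz(f,uv,.0285))
# printer footprint: points z>0.02 with x .6-.8, y -.25..0.02
s=(P[...,2]>.02)&(P[...,0]>.6)&(P[...,0]<.9)&(P[...,1]>-.3)&(P[...,1]<.03)
for y0 in np.arange(-.3,.03,.03):
    q=P[s&(P[...,1]>y0)&(P[...,1]<y0+.03)]; print(round(y0,2),q[:,0].min().round(3) if len(q) else None)
```

```text
[[404.0, 0.0, 322.4], [0.0, 404.0, 204.4], [0.0, 0.0, 1.0]]
foam_tray 0.91 [248. 302. 376. 351.] 5559 [ 0.352 -0.424  0.003] [ 0.714 -0.294  0.056]
((0.5375024080276489, -0.34865620732307434), (0.149488627910614, 0.3842985928058624), 88.6362075805664)
foam_tray 0.56 [352. 272. 366. 287.] 141 [ 0.666 -0.224 -0.   ] [ 0.7   -0.18   0.076]
((0.6827991604804993, -0.19424402713775635), (0.06215209886431694, 0.03460254520177841), 88.76806640625)
hook_rod 0.83 [256. 318. 367. 339.] 489 [ 0.378 -0.389  0.024] [ 0.685 -0.344  0.053]
hook_rod 0.58 [258. 131. 278. 151.] 285 [ 0.31   0.345 -0.002] [0.381 0.433 0.04 ]
lane 0.84 [283. 119. 402. 212.] 4669 [ 0.445  0.07  -0.003] [0.82  0.424 0.204]
((0.6492034196853638, 0.2700493037700653), (0.43234968185424805, 0.4295337200164795), 0.06904071569442749)
lane 0.59 [248. 302. 377. 350.] 5804 [ 0.349 -0.424  0.002] [ 0.715 -0.294  0.056]
((0.5302000045776367, -0.34879496693611145), (0.15077389776706696, 0.40034136176109314), 89.12322235107422)
stamp 0.46 [351. 268. 366. 287.] 171 [ 0.663 -0.225 -0.   ] [ 0.699 -0.175  0.075]
label_roll 0.71 [264. 248.
[... 171 characters left out ...]
 255. 338. 281.] 457 [ 0.537 -0.203  0.004] [ 0.61  -0.139  0.045]
waiting_box 0.92 [259. 162. 280. 182.] 345 [0.328 0.206 0.002] [0.399 0.265 0.044]
waiting_box 0.62 [290. 144. 312. 168.] 355 [ 0.443  0.26  -0.   ] [0.522 0.344 0.045]
waiting_box 0.58 [367. 170. 379. 186.] 323 [0.711 0.077 0.102] [0.763 0.158 0.199]
[-0.02659184 -0.34246179] [ 0.37114555 -0.39125685  0.0285    ] [ 0.68913892 -0.33789044  0.0285    ]
[ 0.52316536 -0.35637372  0.0285    ]
[ 0.41667395 -0.3473507   0.0285    ]
[ 0.65644725 -0.37356867  0.0285    ]
[ 0.53429102 -0.35456381  0.0285    ]
-0.3 0.601
-0.27 None
-0.24 0.674
-0.21 0.601
-0.18 0.601
-0.15 0.602
-0.12 0.727
-0.09 0.729
-0.06 0.761
-0.03 None
-0.0 0.892
```

Request:
carry_out --moves '[{"linear":[0.05,0.05,0.01],"spin":-5},{"linear":[0.09,0.09,0.02],"spin":-10},{"linear":[0.13,0.13,0.03],"spin":-15},{"linear":[0.17,0.17,0.04],"spin":-15},{"linear":[0.21,0.2,0.05],"spin":-15},{"linear":[0.25,0.23,0.06],"spin":-15},{"linear":[0.29,0.26,0.07],"spin":-15},{"linear":[0.33,0.29,0.07],"spin":-15},{"linear":[0.36,0.3,0.07],"spin":-15},{"linear":[0.38,0.3,0.07],"spin":-15},{"linear":[0.38,0.3,0.07],"spin":-15},{"linear":[0.38,0.3,0.07],"spin":-15},{"linear":[0.38,0.3,0.07],"spin":-15}]'

```text
clock: 3.2
position: [0.5297, -0.3584, 0.3011]
tool_rot: [-3.141, 0.059, 0.001]
wrist_force: [-0.7, 0.0, 0.6]
width: 0.0856
gripper_force: 0.0
```

Run:
```python
from h import *
f=viewer.grab_frame("wrist"); save(f,"w1"); P=cloud(f); print(f["xyz"])
for t,z in [("foam_tray",0),("tray_cutout",.0285),("hook_rod",.024),("rod_handle",.037),("rod_hook",.0285)]:
    for r in models.spot_point(f,t)[:1]: print(t,round(r["confidence"],2),np.round(r["xy"]),atz(f,r["xy"],z).round(4))
r=models.cut_out(f,"hook_rod")
if r:
    m=r[0]["pixels"]; X=np.array([atz(f,(u,v),0.0285) for v,u in np.argwhere(m)]); print(r[0]["confidence"],X.min(0),X.max(0))
    xs=np.arange(.49,.63,.01); y=[X[abs(X[:,0]-x)<.005,1].mean() for x in xs]; print(np.round(y,4),np.polyfit(xs,y,1))
r=models.cut_out(f,"foam_tray")
if r:
    m=r[0]["pixels"]; X=np.array([atz(f,(u,v),0.052) for v,u in np.argwhere(m)]); print(r[0]["extent"],cv2.minAreaRect(X[:,:2].astype(np.float32)))
```

```text
[ 0.59497    -0.36111358  0.44508775]
foam_tray 0.71 [311. 146.] [ 0.5383 -0.3575  0.    ]
tray_cutout 0.85 [311. 154.] [ 0.5318 -0.3567  0.0285]
hook_rod 0.6 [310. 154.] [ 0.5309 -0.355   0.024 ]
rod_handle 0.83 [314. 247.] [ 0.4128 -0.3559  0.037 ]
rod_hook 0.79 [325.  34.] [ 0.6671 -0.3779  0.0285]
0.83 [ 0.36048835 -0.39816181  0.0285    ] [ 0.68957269 -0.34192726  0.0285    ]
[-0.3565 -0.3569 -0.3573 -0.3573 -0.3575 -0.3573 -0.3576 -0.358  -0.358
 -0.3576 -0.3585 -0.3588 -0.3588 -0.359  -0.3589] [-0.01660939 -0.34858141]
[245.8, 0.0, 372.1, 299.9] ((0.5194158554077148, -0.357871413230896), (0.13193684816360474, 0.3557227849960327), 89.05776977539062)
```

View pics/w1.png

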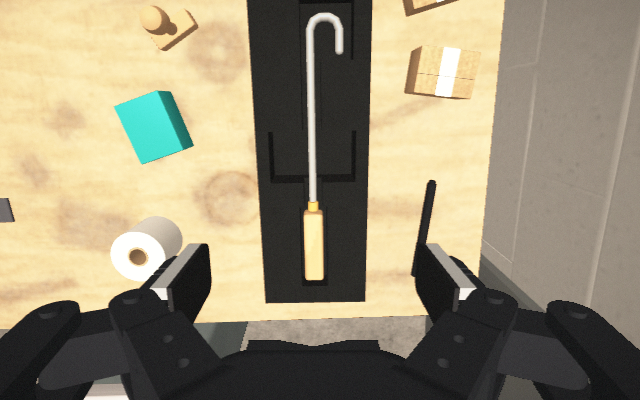

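The wrist view confirms the pale-handled hook rod. Its handle is at (314,245), the hook at (325,30), and the cut-out is around (312,155). I'll descend there with the fingers part-open.

Request:
carry_out --gripper -0.2 --moves '[{"linear":[0.002,0.001,-0.04],"spin":1},{"linear":[0.002,0.001,-0.08],"spin":1},{"linear":[0.002,0.001,-0.12],"spin":1},{"linear":[0.002,0.001,-0.16],"spin":1},{"linear":[0.002,0.001,-0.2],"spin":1},{"linear":[0.002,0.001,-0.23],"spin":1},{"linear":[0.002,0.001,-0.25],"spin":1},{"linear":[0.002,0.001,-0.265],"spin":1},{"linear":[0.002,0.001,-0.2755],"spin":1},{"linear":[0.002,0.001,-0.2755],"spin":1},{"linear":[0.002,0.001,-0.2755],"spin":1}]'

```text
clock: 4.7
position: [0.5331, -0.3576, 0.0268]
tool_rot: [3.14, -0.031, 0.002]
wrist_force: [0.2, 0.4, -0.3]
width: 0.0514
gripper_force: 0.0
```

Request:
carry_out --gripper 1 --moves '[{"linear":[0,0,0],"spin":0},{"linear":[0,0,0],"spin":0},{"linear":[0,0,0],"spin":0},{"linear":[0,0,0],"spin":0},{"linear":[0,0,0],"spin":0},{"linear":[0,0,0],"spin":0},{"linear":[0,0,0],"spin":0},{"linear":[0,0,0],"spin":0}]'

```text
clock: 5.5
position: [0.533, -0.3574, 0.027]
tool_rot: [3.141, -0.031, 0.001]
wrist_force: [-1.5, 0.7, 5.4]
width: 0.0059
gripper_force: 59.1
```

The width is only 5.9 mm, so the pads are on the upper flank of the 9 mm shank. I'll open and regrip lower.

Request:
carry_out --gripper -0.2 --moves '[{"linear":[-0.001,0,0],"spin":0},{"linear":[-0.001,0,0],"spin":0},{"linear":[-0.001,0,0],"spin":0},{"linear":[-0.001,0,-0.003],"spin":0},{"linear":[-0.001,0,-0.006],"spin":0},{"linear":[-0.001,0,-0.006],"spin":0}]'

```text
clock: 6.1
position: [0.531, -0.3566, 0.0188]
tool_rot: [-3.14, 0.031, 0.002]
wrist_force: [0.9, 0.1, 0.8]
width: 0.0513
gripper_force: 0.0
```

Request:
carry_out --gripper 1 --moves '[{"linear":[0,0,0],"spin":0},{"linear":[0,0,0],"spin":0},{"linear":[0,0,0],"spin":0},{"linear":[0,0,0],"spin":0},{"linear":[0,0,0],"spin":0},{"linear":[0,0,0],"spin":0},{"linear":[0,0,0],"spin":0},{"linear":[0,0,0],"spin":0}]'

```text
clock: 6.9
position: [0.5316, -0.3571, 0.0201]
tool_rot: [3.141, -0.031, 0.001]
wrist_force: [-1.6, 0.7, 2.4]
width: 0.0064
gripper_force: 58.7
```

Request:
carry_out --gripper -0.4 --moves '[{"linear":[0,0,0],"spin":0},{"linear":[0,0,0],"spin":0},{"linear":[0,0,0.003],"spin":0},{"linear":[0,0,0.004],"spin":0}]'

```text
clock: 7.3
position: [0.5315, -0.3571, 0.024]
tool_rot: [3.141, -0.031, 0.0]
wrist_force: [-0.6, 0.1, 0.5]
width: 0.0595
gripper_force: 0.0
```

Request:
carry_out --gripper 1 --moves '[{"linear":[0,0,0],"spin":0},{"linear":[0,0,0],"spin":0},{"linear":[0,0,0],"spin":0},{"linear":[0,0,0],"spin":0},{"linear":[0,0,0],"spin":0},{"linear":[0,0,0],"spin":0},{"linear":[0,0,0],"spin":0},{"linear":[0,0,0.005],"spin":0},{"linear":[0,0,0.015],"spin":0},{"linear":[0,0,0.03],"spin":0},{"linear":[0,0,0.05],"spin":0},{"linear":[0,0,0.075],"spin":0},{"linear":[0,0,0.1],"spin":0}]'

```text
clock: 8.6
position: [0.5316, -0.357, 0.1259]
tool_rot: [3.141, -0.031, 0.001]
wrist_force: [0.5, -0.2, -1.5]
width: 0.0061
gripper_force: 58.7
```

Run:
```python
from h import *
f=viewer.grab_frame("wrist"); save(f,"w2"); P=cloud(f)
r=models.cut_out(f,"hook_rod")
for x in r[:1]:
    m=x["pixels"]&(f["z_map"]>0); Q=P[m]; print(x["confidence"],Q.min(0),Q.max(0))
    for a in np.arange(.36,.7,.02):
        q=Q[abs(Q[:,0]-a)<.005]; print(round(a,2),len(q),np.median(q,0).round(4) if len(q) else "")
# lane measurements from side
f=viewer.grab_frame("side"); save(f,"s2"); P=cloud(f)
s=robot.state(); print(s["position"],s["wrist_force"],s["width"])
```

```text
0.91 [ 0.40112081 -0.3676518   0.0074099 ] [ 0.63203606 -0.34595421  0.20277567]
0.36 0 
0.38 0 
0.4 3 [ 0.4027 -0.346   0.025 ]
0.42 2 [ 0.417  -0.3464  0.0256]
0.44 0 
0.46 0 
0.48 0 
0.5 325 [ 0.4999 -0.3565  0.1358]
0.52 300 [ 0.5203 -0.3568  0.136 ]
0.54 344 [ 0.5406 -0.3576  0.1359]
0.56 519 [ 0.5601 -0.3577  0.1355]
0.58 562 [ 0.5801 -0.3581  0.1356]
0.6 639 [ 0.6001 -0.3585  0.1356]
0.62 722 [ 0.6201 -0.3589  0.1355]
0.64 0 
0.66 0 
0.68 0 
[ 0.53295639 -0.35827646  0.1273355 ] [-0.3384533  -0.70775373 -1.62222435] 0.0057990337763086115
```

View pics/w2.png

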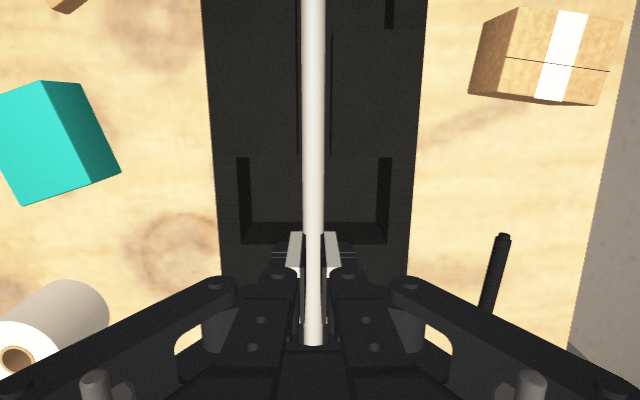

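The rod is held level: the shank passes centrally between the pads at (313,280), with its axis about 5 mm above the TCP. I'll carry it to the open strip by the lane.

Request:
carry_out --moves '[{"linear":[0.003,0.03,0.015],"spin":0},{"linear":[0.006,0.07,0.02],"spin":0},{"linear":[0.009,0.11,0.02],"spin":0},{"linear":[0.012,0.15,0.02],"spin":0},{"linear":[0.015,0.19,0.02],"spin":0},{"linear":[0.018,0.23,0.02],"spin":0},{"linear":[0.021,0.27,0.01],"spin":0},{"linear":[0.023,0.3,-0.01],"spin":0},{"linear":[0.023,0.32,-0.03],"spin":0},{"linear":[0.023,0.332,-0.055],"spin":0},{"linear":[0.023,0.332,-0.08],"spin":0},{"linear":[0.023,0.332,-0.1],"spin":0},{"linear":[0.023,0.332,-0.112],"spin":0},{"linear":[0.023,0.332,-0.118],"spin":0},{"linear":[0.023,0.332,-0.122],"spin":0},{"linear":[0.023,0.332,-0.122],"spin":0}]'

```text
clock: 10.35
position: [0.5547, -0.0252, 0.0019]
tool_rot: [3.141, -0.031, 0.0]
wrist_force: [-0.2, -0.5, -0.8]
width: 0.0058
gripper_force: 58.8
```

Request:
carry_out --moves '[{"linear":[0,0,-0.001],"spin":0},{"linear":[0,0,-0.0015],"spin":0}]'

```text
clock: 10.55
position: [0.5553, -0.0252, 0.0012]
tool_rot: [3.141, -0.031, 0.003]
wrist_force: [0.0, -0.5, -0.9]
width: 0.0059
gripper_force: 58.8
```

Request:
carry_out --gripper -0.3 --moves '[{"linear":[0,0,0],"spin":0},{"linear":[0,0,0],"spin":0},{"linear":[0,0,0],"spin":0},{"linear":[0,0,0.02],"spin":0},{"linear":[0,0,0.05],"spin":0},{"linear":[-0.01,0,0.09],"spin":0},{"linear":[-0.03,0,0.13],"spin":0},{"linear":[-0.06,0,0.16],"spin":0},{"linear":[-0.09,0,0.18],"spin":0},{"linear":[-0.09,0,0.18],"spin":0},{"linear":[-0.09,0,0.18],"spin":0}]'

```text
clock: 11.65
position: [0.4647, -0.0251, 0.1811]
tool_rot: [3.141, -0.031, 0.004]
wrist_force: [0.0, -0.1, -0.5]
width: 0.0553
gripper_force: 0.0
```

Run:
```python
from h import *
f=viewer.grab_frame("wrist"); save(f,"w3"); P=cloud(f); print(robot.state()["position"])
for t,z in [("rod_handle",.013),("rod_hook",.0045),("hook_rod",0),("lane_front_stop",.035),("bolt_knob",.119),("guard_front",.167)]:
    for r in models.spot_point(f,t)[:1]: print(t,round(r["confidence"],2),np.round(r["xy"]),atz(f,r["xy"],z).round(4))
r=models.cut_out(f,"hook_rod")
for x in r[:1]:
    m=x["pixels"]; Q=np.array([atz(f,(u,v),.0045) for v,u in np.argwhere(m)])
    xs=np.arange(.5,.66,.01); y=[Q[abs(Q[:,0]-a)<.004,1].mean() for a in xs]; print(Q.min(0),Q.max(0),np.round(y,4),np.polyfit(xs,y,1))
f=viewer.grab_frame("side"); save(f,"s3"); P=cloud(f)
for t,z in [("lane_front_stop",.035),("bolt_knob",.119),("guard_front",.167),("waiting_box",.08)]:
    for r in models.spot_point(f,t)[:2]: print(t,round(r["confidence"],2),np.round(r["xy"],1),atz(f,r["xy"],z).round(4))
# lane right rail: max-z points near y .05-.1
for a in np.arange(.44,.84,.03):
    q=P[(abs(P[...,0]-a)<.006)&(P[...,1]>.03)&(P[...,1]<.25)&(P[...,2]>.02)]
    print(round(a,2), np.c_[np.round(sorted(q[:,1]),3)].ravel()[:3], np.round(np.median(q[:,2]),3),len(q))
i=cv2.resize(f["color"][90:240,260:420,::-1],None,fx=4,fy=4,interpolation=cv2.INTER_CUBIC); cv2.imwrite("pics/s3c.png",i)
```

```text
[ 0.4646869  -0.02502159  0.18020278]
hook_rod 0.86 [308.  72.] [ 0.5559 -0.0231  0.    ]
lane_front_stop 0.65 [146. 212.] [0.4379 0.1237 0.035 ]
[ 0.38746518 -0.03573417  0.0045    ] [ 0.61310031 -0.00953146  0.0045    ] [-0.0243 -0.0241 -0.0246 -0.0251 -0.0252 -0.0255 -0.0254 -0.0255 -0.0261
 -0.0263 -0.0264 -0.0269     nan     nan     nan     nan     nan] [nan nan]
lane_front_stop 0.78 [287.7 189. ] [0.4431 0.1348 0.035 ]
bolt_knob 0.56 [360.7 161.9] [0.7053 0.1891 0.119 ]
bolt_knob 0.26 [287.5 189.7] [0.4519 0.0751 0.119 ]
guard_front 0.64 [325.7 150.4] [0.5825 0.2037 0.167 ]
waiting_box 0.95 [322.6 263.4] [ 0.568  -0.1778  0.08  ]
waiting_box 0.6 [298.5 152.2] [0.4819 0.2684 0.08  ]
0.44 [0.03  0.031 0.032] 0.488 15
0.47 [0.069 0.069 0.071] 0.04 59
0.5 [0.069 0.071 0.072] 0.043 60
0.53 [0.069 0.069 0.07 ] 0.049 109
0.56 [0.071 0.072 0.073] 0.056 71
0.59 [0.069 0.07  0.071] 0.077 107
0.62 [0.069 0.072 0.072] 0.068 106
0.65 [0.07  0.071 0.072] 0.084 101
0.68 [0.072 0.072 0.072] 0.08 114
0.71 [0.069 0.073 0.073] 0.103 150
0.74 [0.07  0.072 0.072] 0.128 128
0.77 [0.071 0.073 0.073] 0.105 86
0.8 [0.072 0.072 0.073] 0.097 128
0.83 [] nan 0<stdin>:8: RuntimeWarning: Mean of empty slice.
  ret = ret.dtype.type(ret / rcount)
  return _methods._mean(a, axis=axis, dtype=dtype,
```

View pics/s3c.png

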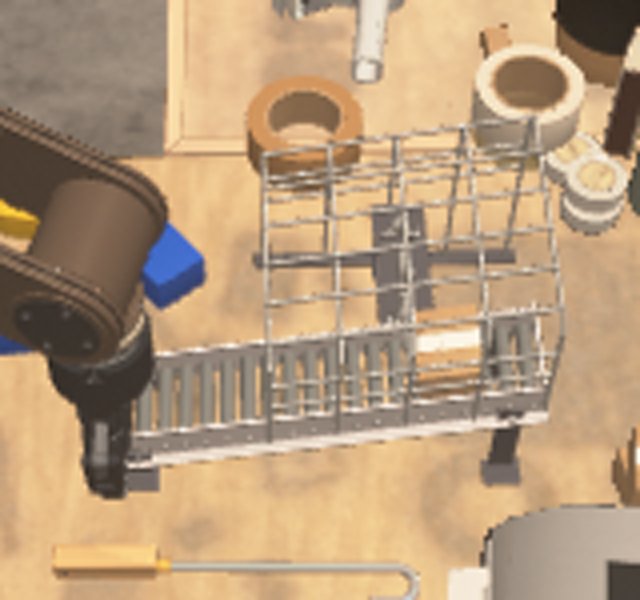

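View pics/w3.png

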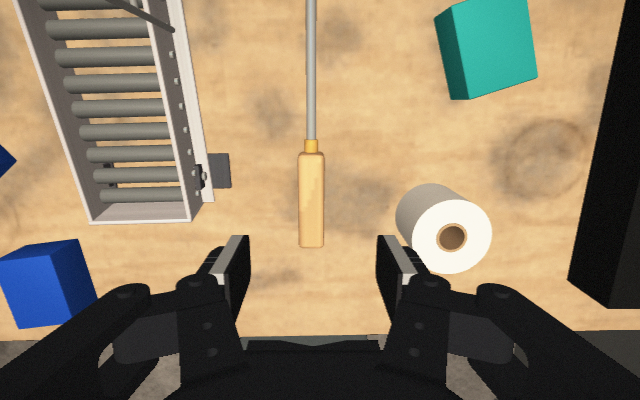

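The rod lies flat and isolated, with its handle at (311,200) in the wrist view. The lane's front end is at (140,215). Before regrasping, I'll take one look from above at the bolt knob.

Request:
carry_out --moves '[{"linear":[0.0,0.02,0.04],"spin":0},{"linear":[0.02,0.05,0.08],"spin":0},{"linear":[0.05,0.08,0.11],"spin":0},{"linear":[0.08,0.11,0.14],"spin":0},{"linear":[0.11,0.15,0.15],"spin":1},{"linear":[0.14,0.18,0.15],"spin":1},{"linear":[0.16,0.2,0.15],"spin":1},{"linear":[0.17,0.215,0.15],"spin":1},{"linear":[0.17,0.215,0.15],"spin":1},{"linear":[0.17,0.215,0.15],"spin":1}]'

```text
clock: 13.3
position: [0.6342, 0.1899, 0.3298]
tool_rot: [3.141, -0.002, -0.002]
wrist_force: [-0.5, 0.6, 0.2]
width: 0.0554
gripper_force: 0.0
```

Run:
```python
from h import *
f=viewer.grab_frame("wrist"); save(f,"w4"); P=cloud(f); print(robot.state()["position"],f["xyz"])
for t,z in [("bolt_knob",.119),("guard_front",.167),("waiting_box",.08),("lane",0)]:
    for r in models.spot_point(f,t)[:2]: u,v=r["xy"];print(t,round(r["confidence"],2),np.round(r["xy"]),atz(f,r["xy"],z).round(4),P[int(v),int(u)].round(3))
np.save("w4P.npy",P)
```

```text
[0.63410631 0.1894921  0.33014292] [0.69959104 0.189641   0.47377576]
bolt_knob 0.62 [301.  94.] [0.7059 0.2011 0.119 ] [0.706 0.201 0.133]
guard_front 0.59 [307. 226.] [0.5841 0.1952 0.167 ] [ 0.523  0.199 -0.   ]
waiting_box 0.74 [376.  54.] [0.7484 0.1203 0.08  ] [0.743 0.13  0.131]
waiting_box 0.67 [583. 205.] [ 0.5778 -0.1364  0.08  ] [ 0.567 -0.167  0.042]
lane 0.63 [360. 148.] [0.6361 0.1235 0.    ] [0.645 0.133 0.069]
```

View pics/w4.png

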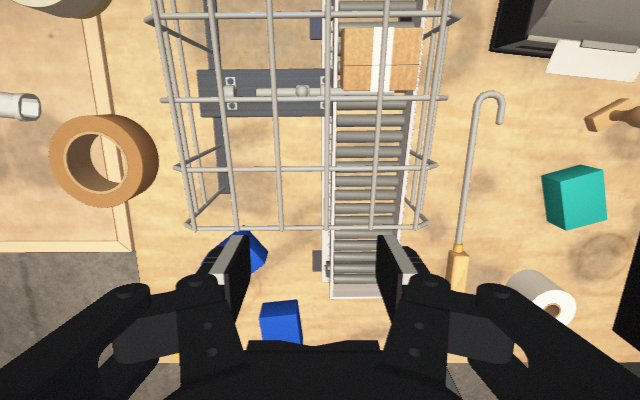

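The knob shows at (302,91), the box behind the bolt at (380,58), and the guard front wire at row ~228. I'll refine the knob position from depth and get the rod's pose.

Run:
```python
from h import *
P=np.load("w4P.npy")
q=P[85:105,290:315].reshape(-1,3); q=q[(q[:,2]>.118)&(q[:,2]<.14)]; print(len(q),q.mean(0),q.min(0),q.max(0))
# guard front wire, lane rail direction
for x in np.arange(.46,.8,.04):
    k=P[(abs(P[...,0]-x)<.004)&(P[...,1]>.05)&(P[...,1]<.2)&(P[...,2]>.035)&(P[...,2]<.125)]
    if len(k): print(round(x,2),k[:,1].min().round(4),k[:,1].max().round(4))
f=viewer.grab_frame("wrist")
for t,z in [("rod_handle",.013),("rod_hook",.0045),("hook_rod",0)]:
    for r in models.spot_point(f,t)[:1]: print(t,round(r["confidence"],2),np.round(r["xy"]),atz(f,r["xy"],z).round(4))
m=models.cut_out(f,"hook_rod")[0]["pixels"]; Q=np.array([atz(f,(u,v),.0045) for v,u in np.argwhere(m)])
xs=np.arange(.5,.66,.01); y=[Q[abs(Q[:,0]-a)<.004,1].mean() for a in xs]; print(Q.min(0),Q.max(0),np.round(y,4),np.polyfit(xs,y,1))
```

```text
112 [0.70889319 0.20005105 0.13240919] [0.70489268 0.19462728 0.12799463] [0.7142384  0.20535063 0.13566669]
0.46 0.1011 0.1691
0.5 0.1034 0.1667
0.54 0.069 0.1767
0.58 0.0684 0.1772
0.62 0.0695 0.1775
0.66 0.0692 0.178
0.7 0.0703 0.1997
0.74 0.0692 0.1788
0.78 0.0695 0.1792
rod_handle 0.55 [455. 280.] [ 0.439 -0.025  0.013]
rod_hook 0.7 [486. 110.] [ 0.6878 -0.0434  0.0045]
hook_rod 0.69 [459. 206.] [ 0.5522 -0.0235  0.    ]
[ 0.41366863 -0.06691285  0.0045    ] [ 0.71171004 -0.0121314   0.0045    ] [-0.0247 -0.0252 -0.0255 -0.0256 -0.0259 -0.0262 -0.0264 -0.0265 -0.0266
 -0.0268 -0.0272 -0.0274 -0.0274 -0.0271 -0.0275 -0.0283 -0.0282] [-0.01974926 -0.0151572 ]
```

Request:
carry_out --moves '[{"linear":[-0.04,-0.04,0.0],"spin":0},{"linear":[-0.08,-0.08,0.0],"spin":-1},{"linear":[-0.12,-0.12,-0.02],"spin":-1},{"linear":[-0.15,-0.16,-0.06],"spin":-1},{"linear":[-0.17,-0.195,-0.1],"spin":-1},{"linear":[-0.175,-0.2135,-0.15],"spin":-1},{"linear":[-0.175,-0.2135,-0.2],"spin":-1},{"linear":[-0.175,-0.2135,-0.25],"spin":-1},{"linear":[-0.175,-0.2135,-0.29],"spin":-1},{"linear":[-0.175,-0.2135,-0.315],"spin":-1},{"linear":[-0.175,-0.2135,-0.325],"spin":-1},{"linear":[-0.175,-0.2135,-0.325],"spin":-1}]'

```text
clock: 15.0
position: [0.458, -0.0231, 0.0039]
tool_rot: [-3.14, 0.031, 0.007]
wrist_force: [0.5, 0.1, -0.1]
width: 0.0555
gripper_force: 0.0
```

Request:
carry_out --gripper 1 --moves '[{"linear":[0,0,0],"spin":0},{"linear":[0,0,0],"spin":0},{"linear":[0,0,0],"spin":0},{"linear":[0,0,0],"spin":0},{"linear":[0,0,0],"spin":0},{"linear":[0,0,0],"spin":0}]'

```text
clock: 15.6
position: [0.4624, -0.0241, 0.0085]
tool_rot: [3.14, -0.03, 0.01]
wrist_force: [-1.1, 0.3, 6.8]
width: 0.0227
gripper_force: 61.7
```

Request:
carry_out --moves '[{"linear":[0,0,0.01],"spin":0},{"linear":[0,0,0.03],"spin":0},{"linear":[0,0,0.06],"spin":0},{"linear":[0,0,0.1],"spin":0},{"linear":[0,0,0.14],"spin":0},{"linear":[0,0,0.16],"spin":0},{"linear":[0,0,0.16],"spin":0},{"linear":[0,0,0.16],"spin":0}]'

```text
clock: 16.4
position: [0.4589, -0.0233, 0.1652]
tool_rot: [3.141, -0.031, -0.0]
wrist_force: [0.4, -0.2, -1.8]
width: 0.0225
gripper_force: 60.6
```

```bash
cat > rod.py <<'E'
from h import *
def rod():
    f=viewer.grab_frame("wrist"); P=cloud(f); s=robot.state(); print(s["position"].round(4),s["tool_rot"].round(3),s["wrist_force"].round(1),s["width"].round(4))
    for x in models.cut_out(f,"hook_rod")[:1]:
        m=x["pixels"]&(f["z_map"]>0); Q=P[m]; Q=Q[abs(Q[:,2]-s["position"][2])<.06]; t=Q[:,0]-s["position"][0]; r=[]
        for a in np.arange(.04,.27,.01):
            q=Q[abs(t-a)<.004]
            if len(q)>8: r.append([a,*np.median(q,0)]); 
        r=np.array(r); print(r[::3].round(4))
        k=r[:,0]>.06
        print("y slope/int",np.polyfit(r[k,1],r[k,2],1),"z top",np.polyfit(r[k,1],r[k,3],1),Q[:,0].max())
    return f
E
python3 - <<'E'
from rod import *
f=rod(); save(f,"w5")
for r in models.spot_point(f,"rod_hook")[:1]: print(r["confidence"],r["xy"],atz(f,r["xy"],.165))
g=viewer.grab_frame("side"); P=cloud(g)
for x in models.cut_out(g,"hook_rod")[:2]:
    m=x["pixels"]&(g["z_map"]>0); Q=P[m]; print(x["confidence"],len(Q),Q.min(0).round(3),Q.max(0).round(3))
    r=[ [a,*np.median(Q[abs(Q[:,0]-a)<.01],0).round(4)] for a in np.arange(.5,.72,.03) if (abs(Q[:,0]-a)<.01).any()]; print(np.array(r))
for r in models.spot_point(g,"rod_hook")[:2]: print(r["confidence"],r["xy"],atz(g,r["xy"],.165))
E
```

```text
Traceback (most recent call last):
  File "rod.py", line 3, in rod
    f=viewer.grab_frame("wrist"); P=cloud(f); s=robot.state(); print(s["position"].round(4),s["tool_rot"].round(3),s["wrist_force"].round(1),s["width"].round(4))
                                                                                                                                             ^^^^^^^^^^^^^^^^
AttributeError: 'float' object has no attribute 'round'
```

```bash
sed -i 's/,s\["width"\].round(4)//' rod.py
python3 - <<'E'
from rod import *
f=rod(); save(f,"w5")
for r in models.spot_point(f,"rod_hook")[:1]: print(r["confidence"],r["xy"],atz(f,r["xy"],.165))
g=viewer.grab_frame("side"); P=cloud(g); save(g,"s5")
for x in models.cut_out(g,"hook_rod")[:2]:
    m=x["pixels"]&(g["z_map"]>0); Q=P[m]; print(x["confidence"],len(Q),Q.min(0).round(3),Q.max(0).round(3))
    r=[ [a,*np.median(Q[abs(Q[:,0]-a)<.01],0).round(4)] for a in np.arange(.5,.72,.03) if (abs(Q[:,0]-a)<.01).any()]; print(np.array(r))
for r in models.spot_point(g,"rod_hook")[:2]: print(r["confidence"],r["xy"],atz(g,r["xy"],.165))
E
```

```text
[ 0.4579 -0.0231  0.1633] [-3.14   0.031  0.006] [ 0.4  0.4 -2. ]
[[ 0.04    0.498  -0.024   0.1646]
 [ 0.07    0.528  -0.0246  0.1642]
 [ 0.1     0.5572 -0.0251  0.1637]]
y slope/int [-0.01826366 -0.01501993] z top [-0.01461689  0.17191095] 0.5610067266378937
0.96 396 [ 0.359 -0.087 -0.004] [0.728 0.087 0.262]
[[ 0.5     0.4989 -0.0249  0.1625]
 [ 0.53    0.5305 -0.0249  0.1629]
 [ 0.56    0.5587 -0.0272  0.16  ]
 [ 0.59    0.5966 -0.0277  0.1602]
 [ 0.62    0.6202 -0.028   0.1594]
 [ 0.65    0.6467 -0.0287  0.1607]
 [ 0.68    0.6828 -0.0594  0.1596]
 [ 0.71    0.7054 -0.0356  0.1566]]
0.85 [359.6, 212.1] [ 0.68544365 -0.04355685  0.165     ]
0.6 [266.6, 142.5] [0.37608312 0.24437237 0.165     ]
```

The rod is gripped level, with about 0.8° of droop, and the hook mouth is about 0.230 m ahead of the TCP. Close to the base I can't back up far enough to enter straight. So I'll swing the rod about 60° left while outside the guard, bring the hook in front of the opening, and then swing it in.

Request:
carry_out --moves '[{"linear":[-0.004,-0.04,0],"spin":8},{"linear":[-0.012,-0.08,0],"spin":16},{"linear":[-0.024,-0.11,0],"spin":24},{"linear":[-0.024,-0.127,0],"spin":32},{"linear":[-0.024,-0.127,0],"spin":40},{"linear":[-0.024,-0.127,0],"spin":48},{"linear":[-0.024,-0.127,-0.004],"spin":56},{"linear":[-0.024,-0.127,-0.009],"spin":61},{"linear":[-0.024,-0.09,-0.009],"spin":61},{"linear":[-0.024,-0.05,-0.009],"spin":61},{"linear":[-0.024,-0.01,-0.009],"spin":61},{"linear":[-0.024,0.03,-0.009],"spin":61},{"linear":[-0.024,0.052,-0.009],"spin":61},{"linear":[-0.024,0.052,-0.009],"spin":61},{"linear":[-0.024,0.052,-0.009],"spin":61}]'

```text
clock: 18.25
position: [0.4358, 0.0285, 0.1565]
tool_rot: [2.721, 1.569, 0.0]
wrist_force: [0.2, 1.0, -0.1]
width: 0.0002
gripper_force: 0.0
```

Run:
```python
from rod import *
s=robot.state(); print(s["position"],s["tool_rot"],s["joint_pos"].round(2),s["wrist_force"])
f=viewer.grab_frame("side"); save(f,"s6"); P=cloud(f)
for r in models.spot_point(f,"rod_hook")[:2]: print(r["confidence"],r["xy"],atz(f,r["xy"],.148))
w=viewer.grab_frame("scene")
for r in models.spot_point(w,"rod_hook")[:2]: print(r["confidence"],r["xy"],atz(w,r["xy"],.148))
i=cv2.resize(f["color"][90:240,260:420,::-1],None,fx=4,fy=4,interpolation=cv2.INTER_CUBIC); cv2.imwrite("pics/s6c.png",i)
```

```text
[0.43584341 0.02845072 0.15648846] [2.72057378e+00 1.56934324e+00 4.97604299e-04] [-0.17 -0.18  2.21 -0.    1.11  0.36] [ 0.23106607  1.01089837 -0.05427114]
0.78 [311.6, 198.1] [0.53462439 0.0215489  0.148     ]
0.52 [296.5, 212.0] [0.46130882 0.13050578 0.148     ]
```

View pics/s6c.png

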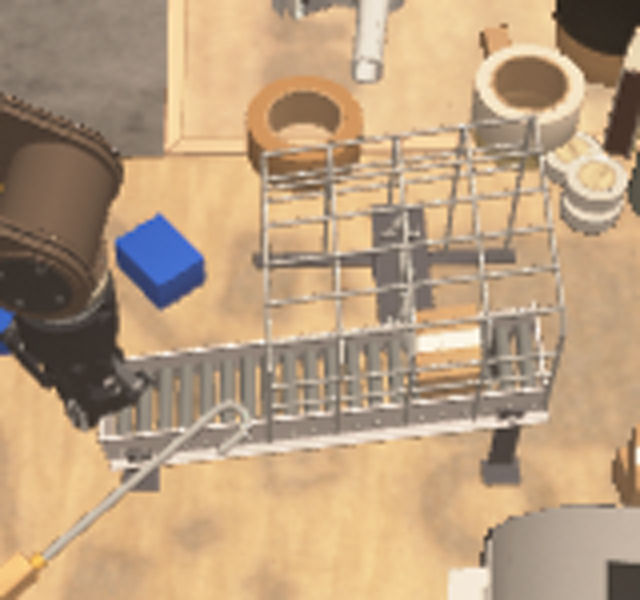

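The rod slipped out of the grip during the swing (width 0.0). It now lies slanted, with its hook end at crop (235,410) resting over the lane's right rail and its handle at (20,580). I'll locate it precisely.

Run:
```python
from rod import *
f=viewer.grab_frame("side"); P=cloud(f)
for x in models.cut_out(f,"hook_rod")[:2]:
    m=x["pixels"]&(f["z_map"]>0); Q=P[m]; print(x["confidence"],x["extent"],len(Q))
    for a in np.arange(.3,.6,.02):
        q=Q[abs(Q[:,0]-a)<.008]; 
        if len(q): print(round(a,2),len(q),np.median(q,0).round(4),q[:,2].min().round(3),q[:,2].max().round(3))
for t in ["rod_handle","rod_hook"]:
    for r in models.spot_point(f,t)[:2]: print(t,r["confidence"],r["xy"],P[int(r["xy"][1]),int(r["xy"][0])].round(3))
i=cv2.resize(f["color"][150:300,220:380,::-1],None,fx=4,fy=4,interpolation=cv2.INTER_CUBIC); cv2.imwrite("pics/s6d.png",i)
w=viewer.grab_frame("wrist"); save(w,"w6")
```

```text
0.76 [246.2, 187.8, 323.7, 252.2] 465
0.3 2 [ 0.3059 -0.0833  0.0204] 0.018 0.022
0.32 46 [ 0.3212 -0.086   0.0273] 0.005 0.034
0.34 55 [ 0.3399 -0.0741  0.0322] 0.013 0.04
0.36 52 [ 0.3599 -0.0574  0.0385] 0.011 0.047
0.38 36 [ 0.3789 -0.0447  0.0343] 0.021 0.049
0.4 12 [ 0.4002 -0.0192  0.035 ] 0.029 0.04
0.42 21 [ 0.4187 -0.0006  0.039 ] -0.004 0.046
0.44 16 [0.438  0.0101 0.0466] 0.041 0.051
0.46 10 [0.4599 0.0288 0.0534] 0.046 0.059
0.48 16 [0.4811 0.0458 0.0592] 0.053 0.066
0.5 20 [0.4998 0.0647 0.0646] 0.024 0.07
0.52 24 [0.519  0.0789 0.0695] -0.0 0.077
0.54 26 [0.5401 0.0906 0.0757] -0.0 0.083
0.56 38 [0.5609 0.0784 0.0793] -0.0 0.084
rod_handle 0.75 [258.6, 240.1] [ 0.351 -0.072  0.037]
rod_hook 0.62 [311.5, 196.9] [0.529 0.081 0.069]
```

View pics/s6d.png

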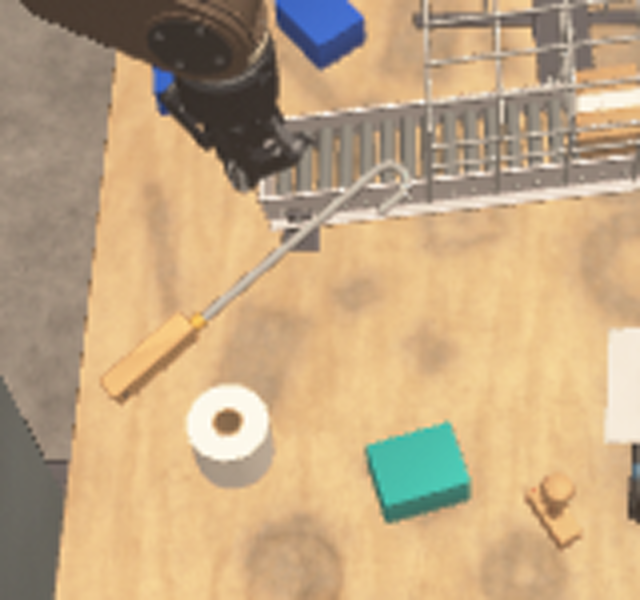

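The handle lies on the bench at crop (150,355), and the shank leans on the lane's rail with the hook at (395,175). I'll pick it up by the shank near the balance point, at about (0.443, 0.014) and yaw 41°, and re-lay it flat.

Request:
carry_out --gripper -0.2 --moves '[{"linear":[0.002,-0.005,0],"spin":-7},{"linear":[0.007,-0.0145,0],"spin":-14},{"linear":[0.007,-0.0145,-0.02],"spin":-19},{"linear":[0.007,-0.0145,-0.05],"spin":-19},{"linear":[0.007,-0.0145,-0.08],"spin":-19},{"linear":[0.007,-0.0145,-0.105],"spin":-19},{"linear":[0.007,-0.0145,-0.1205],"spin":-19},{"linear":[0.007,-0.0145,-0.1205],"spin":-19},{"linear":[0.007,-0.0145,-0.1205],"spin":-19}]'

```text
clock: 19.6
position: [0.4427, 0.0139, 0.036]
tool_rot: [-2.944, -1.097, 0.0]
wrist_force: [-0.0, -0.6, 1.0]
width: 0.0517
gripper_force: 0.0
```

Run:
```python
from rod import *
s=robot.state(); print(s["position"].round(4),s["wrist_force"].round(1),s["width"])
f=viewer.grab_frame("wrist"); P=cloud(f)
for x in models.cut_out(f,"hook_rod")[:1]:
    m=x["pixels"]&(f["z_map"]>0); Q=P[m]; print(x["confidence"],len(Q))
    for a in np.arange(.42,.56,.01):
        q=Q[abs(Q[:,0]-a)<.004]
        if len(q)>5: print(round(a,2),len(q),np.median(q,0).round(4))
```

```text
[0.4427 0.0139 0.036 ] [-0.  -0.6  1. ] 0.051670315903510344
0.55 8453
0.42 313 [ 0.4201 -0.0018  0.0432]
0.43 344 [0.4301 0.006  0.0464]
0.44 405 [0.4402 0.0142 0.0493]
0.45 450 [0.4501 0.0223 0.0526]
0.46 546 [0.4602 0.0303 0.0556]
0.47 615 [0.4701 0.0382 0.0587]
0.48 727 [0.4801 0.0463 0.0618]
0.49 867 [0.4902 0.0544 0.065 ]
0.5 1015 [0.5002 0.0623 0.068 ]
0.51 1118 [0.5098 0.0698 0.071 ]
0.52 31 [0.517  0.0696 0.0693]
```

Request:
carry_out --gripper 1 --moves '[{"linear":[0,0.002,0.004],"spin":-2},{"linear":[0,0.002,0.004],"spin":-2},{"linear":[0,0.002,0.004],"spin":-2},{"linear":[0,0.002,0.004],"spin":-2},{"linear":[0,0.002,0.004],"spin":-2},{"linear":[0,0.002,0.004],"spin":-2},{"linear":[0,0.002,0.004],"spin":-2},{"linear":[0,0.002,0.01],"spin":-2},{"linear":[0,0.002,0.025],"spin":-2},{"linear":[0,0.002,0.045],"spin":-2},{"linear":[0,-0.015,0.07],"spin":-2},{"linear":[0,-0.035,0.085],"spin":-2},{"linear":[0,-0.05,0.09],"spin":-2},{"linear":[0,-0.05,0.09],"spin":-2}]'

```text
clock: 21.1
position: [0.443, -0.0373, 0.1268]
tool_rot: [2.962, 1.042, 0.003]
wrist_force: [-0.8, 1.2, -1.1]
width: 0.0061
gripper_force: 58.8
```

Request:
carry_out --moves '[{"linear":[0.01,0,0],"spin":-4},{"linear":[0.03,0,0],"spin":-9},{"linear":[0.05,0.003,0],"spin":-14},{"linear":[0.07,0.006,0],"spin":-20},{"linear":[0.09,0.009,0],"spin":-26},{"linear":[0.11,0.012,0],"spin":-32},{"linear":[0.12,0.012,-0.01],"spin":-37},{"linear":[0.127,0.012,-0.03],"spin":-39},{"linear":[0.127,0.012,-0.055],"spin":-39},{"linear":[0.127,0.012,-0.075],"spin":-39},{"linear":[0.127,0.012,-0.085],"spin":-39},{"linear":[0.127,0.012,-0.095],"spin":-39}]'

```text
clock: 22.3
position: [0.5687, -0.0232, 0.0297]
tool_rot: [-3.141, 0.003, 0.004]
wrist_force: [0.6, 0.7, 2.6]
width: 0.006
gripper_force: 59.0
```

Request:
carry_out --moves '[{"linear":[0,0,-0.007],"spin":0},{"linear":[0,0,-0.014],"spin":0},{"linear":[0,0,-0.02],"spin":0},{"linear":[0,0,-0.025],"spin":0},{"linear":[0,0,-0.028],"spin":0},{"linear":[0,0,-0.028],"spin":0}]'

```text
clock: 22.9
position: [0.569, -0.024, 0.0023]
tool_rot: [-3.141, 0.003, 0.002]
wrist_force: [-0.1, -0.2, -0.3]
width: 0.0059
gripper_force: 60.4
```

Request:
carry_out --gripper -0.3 --moves '[{"linear":[0,0,0],"spin":0},{"linear":[0,0,0],"spin":0},{"linear":[0,0,0],"spin":0},{"linear":[0,0,0.02],"spin":0},{"linear":[0,0,0.05],"spin":0},{"linear":[-0.01,0,0.09],"spin":0},{"linear":[-0.03,0,0.13],"spin":0},{"linear":[-0.06,0,0.16],"spin":0},{"linear":[-0.095,0,0.2],"spin":0},{"linear":[-0.095,0,0.22],"spin":0},{"linear":[-0.095,0,0.22],"spin":0}]'

```text
clock: 24.0
position: [0.4762, -0.0245, 0.2278]
tool_rot: [3.139, -0.003, 0.015]
wrist_force: [0.8, 0.7, 0.2]
width: 0.0556
gripper_force: 0.0
```

Run:
```python
from rod import *
s=robot.state(); print(s["position"].round(4),s["wrist_force"].round(1),s["width"])
f=viewer.grab_frame("wrist"); P=cloud(f); save(f,"w7")
m=models.cut_out(f,"hook_rod")[0]["pixels"]; Q=P[m&(f["z_map"]>0)]; Q=Q[Q[:,2]<.06]; print(Q.min(0),Q.max(0))
for a in np.arange(.38,.68,.01):
    q=Q[abs(Q[:,0]-a)<.004]
    if len(q)>5: print(round(a,2),len(q),np.median(q,0).round(4),np.ptp(q[:,1]).round(3))
g=viewer.grab_frame("side"); P=cloud(g)
m=models.cut_out(g,"hook_rod")[0]["pixels"]; Q=P[m&(g["z_map"]>0)]; print(Q.min(0),Q.max(0))
```

```text
[ 0.4762 -0.0245  0.2278] [0.8 0.7 0.2] 0.05562804808221022
[ 0.39020699 -0.03882974 -0.00065766] [ 0.63760152 -0.01252146  0.0296101 ]
0.39 55 [ 0.3924 -0.0268  0.0268] 0.023
0.4 153 [ 0.4001 -0.0268  0.0271] 0.025
0.41 164 [ 0.4098 -0.0257  0.0271] 0.026
0.42 155 [ 0.42   -0.0268  0.0272] 0.024
0.43 158 [ 0.4299 -0.0268  0.0271] 0.024
0.44 170 [ 0.4398 -0.0268  0.027 ] 0.025
0.45 171 [ 0.4499 -0.0258  0.0272] 0.025
0.46 178 [ 0.4602 -0.0248  0.0272] 0.025
0.47 177 [ 0.4699 -0.0258  0.027 ] 0.025
0.48 184 [ 0.4788 -0.0259  0.0194] 0.022
0.49 83 [ 0.4896 -0.0259  0.0121] 0.012
0.5 59 [ 0.5007 -0.0249  0.0097] 0.007
0.51 71 [ 0.5101 -0.025   0.0096] 0.01
0.52 79 [ 0.52   -0.025   0.0094] 0.01
0.53 72 [ 0.5296 -0.025   0.0095] 0.01
0.54 64 [ 0.5401 -0.0245  0.0099] 0.007
0.55 68 [ 0.5505 -0.0241  0.0098] 0.008
0.56 72 [ 0.5598 -0.0241  0.0096] 0.008
0.57 76 [ 0.57   -0.0241  0.0096] 0.009
0.58 74 [ 0.5802 -0.0242  0.0101] 0.008
0.59 67 [ 0.5897 -0.0242  0.01  ] 0.008
0.6 79 [ 0.6    -0.0242  0.0096] 0.009
0.61 89 [ 0.6097 -0.0233  0.0096] 0.009
0.62 90 [ 0.6204 -0.0224  0.0096] 0.009
0.63 85 [ 0.6299 -0.0224  0.0099] 0.009
0.64 17 [ 0.6368 -0.0225  0.0094] 0.008
[ 0.38765824 -0.05800923 -0.00477964] [ 0.70614583 -0.00756543  0.03170971]
```

It lies flat again, with origin x≈0.549, yaw +1.1° and axis y≈-0.0255 at the handle. I'll regrip the handle nearer the balance point, deeper and from a narrower opening.

Request:
carry_out --gripper 0.2 --moves '[{"linear":[-0.01,-0.001,-0.03],"spin":1},{"linear":[-0.01,-0.001,-0.07],"spin":1},{"linear":[-0.01,-0.001,-0.11],"spin":1},{"linear":[-0.01,-0.001,-0.15],"spin":1},{"linear":[-0.01,-0.001,-0.185],"spin":1},{"linear":[-0.01,-0.001,-0.205],"spin":1},{"linear":[-0.01,-0.001,-0.217],"spin":1},{"linear":[-0.01,-0.001,-0.223],"spin":1},{"linear":[-0.01,-0.001,-0.2255],"spin":1},{"linear":[-0.01,-0.001,-0.2255],"spin":1}]'

```text
clock: 25.2
position: [0.4622, -0.0244, -0.0009]
tool_rot: [-3.139, -0.025, 0.017]
wrist_force: [-13.7, 2.7, 23.0]
width: 0.0342
gripper_force: 11.6
```

Request:
carry_out --gripper 1 --moves '[{"linear":[0,0,-0.001],"spin":0},{"linear":[0,0,-0.002],"spin":0},{"linear":[0,0,-0.002],"spin":0},{"linear":[0,0,-0.002],"spin":0},{"linear":[0,0,-0.002],"spin":0},{"linear":[0,0,-0.002],"spin":0}]'

```text
clock: 25.8
position: [0.4656, -0.0256, 0.0]
tool_rot: [3.141, 0.027, -0.005]
wrist_force: [-14.5, 0.9, 35.0]
width: 0.0235
gripper_force: 72.2
```

Request:
carry_out --moves '[{"linear":[0,0,0.003],"spin":0},{"linear":[0,0,0.006],"spin":0},{"linear":[0,0,0.015],"spin":0},{"linear":[0,0,0.03],"spin":0},{"linear":[0,0,0.055],"spin":0},{"linear":[0,0,0.085],"spin":0},{"linear":[0,0,0.115],"spin":0},{"linear":[0,0,0.14],"spin":0},{"linear":[0,0,0.158],"spin":0},{"linear":[0,0,0.158],"spin":0}]'

```text
clock: 26.8
position: [0.4664, -0.0254, 0.1564]
tool_rot: [3.14, 0.024, 0.01]
wrist_force: [1.1, -0.6, -2.1]
width: 0.0231
gripper_force: 58.7
```

Run:
```python
from rod import *
f=rod()
g=viewer.grab_frame("side"); P=cloud(g)
for r in models.spot_point(g,"rod_hook")[:1]: print(r["confidence"],r["xy"],atz(g,r["xy"],.155))
m=models.cut_out(g,"hook_rod")[0]["pixels"]; X=np.array([atz(g,(u,v),.155) for v,u in np.argwhere(m)]); print(X.min(0),X.max(0))
```

```text
[ 0.4651 -0.0251  0.1543] [3.141 0.024 0.004] [ 0.3 -0.6 -1.8]
[[ 0.04    0.5052 -0.0252  0.1663]
 [ 0.07    0.5351 -0.0244  0.1664]
 [ 0.1     0.5637 -0.024   0.1666]]
y slope/int [ 0.01455585 -0.03224033] z top [0.00857619 0.16177421] 0.5668477628344966
0.59 [355.0, 209.2] [ 0.67249765 -0.02674903  0.155     ]
[ 0.38648784 -0.05543913  0.155     ] [7.00061566e-01 5.18821539e-05 1.55000000e-01]
```

It's a solid, level grip now: underside about 2 mm above the TCP, mouth about 0.217 m ahead. The earlier slip fits the hook catching the guard's front corner. This time I'll swing to 75°, which keeps the hook about 50 mm clear of the guard.

Request:
carry_out --moves '[{"linear":[-0.01,-0.015,0],"spin":0},{"linear":[-0.0305,-0.04,0],"spin":3},{"linear":[-0.0305,-0.07,0],"spin":8},{"linear":[-0.0305,-0.1,0],"spin":14},{"linear":[-0.0305,-0.13,0],"spin":20},{"linear":[-0.0305,-0.155,0],"spin":26},{"linear":[-0.0305,-0.165,0],"spin":32},{"linear":[-0.0305,-0.165,0],"spin":38},{"linear":[-0.0305,-0.165,0],"spin":44},{"linear":[-0.0305,-0.165,0],"spin":50},{"linear":[-0.0305,-0.165,-0.003],"spin":56},{"linear":[-0.0305,-0.165,-0.006],"spin":62},{"linear":[-0.0305,-0.165,-0.01],"spin":68},{"linear":[-0.0305,-0.165,-0.013],"spin":72},{"linear":[-0.0305,-0.165,-0.015],"spin":74},{"linear":[-0.0305,-0.165,-0.015],"spin":74}]'

```text
clock: 28.65
position: [0.4332, -0.1896, 0.1366]
tool_rot: [-2.492, -1.908, 0.002]
wrist_force: [0.3, -0.6, -1.6]
width: 0.0234
gripper_force: 59.0
```

Request:
carry_out --moves '[{"linear":[0,0.015,0],"spin":0},{"linear":[0,0.04,0],"spin":0},{"linear":[0,0.07,0],"spin":0},{"linear":[0,0.1,0],"spin":0},{"linear":[0,0.13,0],"spin":0},{"linear":[0,0.16,0],"spin":0},{"linear":[0,0.185,0],"spin":0},{"linear":[0,0.195,0],"spin":0},{"linear":[0,0.195,0],"spin":0}]'

```text
clock: 29.55
position: [0.4335, 0.0064, 0.1381]
tool_rot: [-2.492, -1.913, 0.001]
wrist_force: [0.0, -0.8, -1.4]
width: 0.0229
gripper_force: 59.0
```

Run:
```python
from rod import *
s=robot.state(); print(s["position"].round(4),s["tool_rot"].round(3),s["wrist_force"].round(1),s["width"],s["joint_pos"].round(2))
g=viewer.grab_frame("side"); P=cloud(g)
for r in models.spot_point(g,"rod_hook")[:2]: print(r["confidence"],r["xy"],atz(g,r["xy"],.148))
```

```text
[0.4335 0.0064 0.1381] [-2.492e+00 -1.913e+00  1.000e-03] [ 0.  -0.8 -1.4] 0.02286461694829098 [-0.22 -0.16  2.23 -0.    1.08  0.04]
0.75 [301.4, 153.3] [0.49773978 0.20778802 0.148     ]
```

The rod is held firmly, with the hook mouth at about (0.50, 0.21) clear in front of the guard. Now I'll swing it in above the knob.

Request:
carry_out --moves '[{"linear":[0,0.007,0.002],"spin":-6},{"linear":[0.0,0.018,0.002],"spin":-12},{"linear":[0.0,0.031,0.002],"spin":-18},{"linear":[0.0,0.045,0.002],"spin":-24},{"linear":[0.0,0.062,0.002],"spin":-30},{"linear":[0.0,0.08,0.002],"spin":-36},{"linear":[0.0,0.099,0.002],"spin":-42},{"linear":[0.0,0.12,0.002],"spin":-48},{"linear":[0.0,0.141,0.002],"spin":-54},{"linear":[0.0,0.163,0.002],"spin":-60},{"linear":[0.0,0.186,0.002],"spin":-66},{"linear":[0.002,0.204,0.002],"spin":-71},{"linear":[0.01,0.208,0.002],"spin":-74.4},{"linear":[0.025,0.208,0.002],"spin":-74.4},{"linear":[0.042,0.208,0.002],"spin":-74.4},{"linear":[0.054,0.208,0.002],"spin":-74.4},{"linear":[0.058,0.208,0.002],"spin":-74.4},{"linear":[0.058,0.208,0.002],"spin":-74.4}]'

```text
clock: 31.45
position: [0.4924, 0.2124, 0.1401]
tool_rot: [3.142, 0.011, -0.001]
wrist_force: [1.3, 0.5, -1.6]
width: 0.0231
gripper_force: 59.0
```

Run:
```python
from rod import *
f=rod(); save(f,"w8")
s=robot.state(); print(s["width"])
g=viewer.grab_frame("side"); P=cloud(g)
for r in models.spot_point(g,"rod_hook")[:2]: print(r["confidence"],r["xy"],atz(g,r["xy"],.148))
for r in models.spot_point(g,"bolt_knob")[:2]: print(r["confidence"],r["xy"],atz(g,r["xy"],.127))
w=viewer.grab_frame("scene")
a=cv2.resize(g["color"][100:240,260:420,::-1],None,fx=3.5,fy=3.5,interpolation=cv2.INTER_CUBIC)
cv2.imwrite("pics/s8.png",a)
```

```text
[0.4918 0.2125 0.14  ] [ 3.141e+00  1.200e-02 -2.000e-03] [ 0.   0.1 -1.8]
[[0.04   0.5319 0.2122 0.1498]
 [0.07   0.5617 0.2128 0.1498]
 [0.1    0.5911 0.213  0.1499]]
y slope/int [0.00250341 0.21133276] z top [0.00266083 0.14823279] 0.5930309908258773
0.0228251440799711
0.59 [359.4, 155.5] [0.69911988 0.19461274 0.148     ]
0.26 [333.5, 125.6] [0.61238847 0.33504745 0.148     ]
0.5 [279.8, 262.3] [ 0.43972648 -0.19309378  0.127     ]
0.44 [358.6, 160.1] [0.6974896  0.19096725 0.127     ]
```

View pics/s8.png

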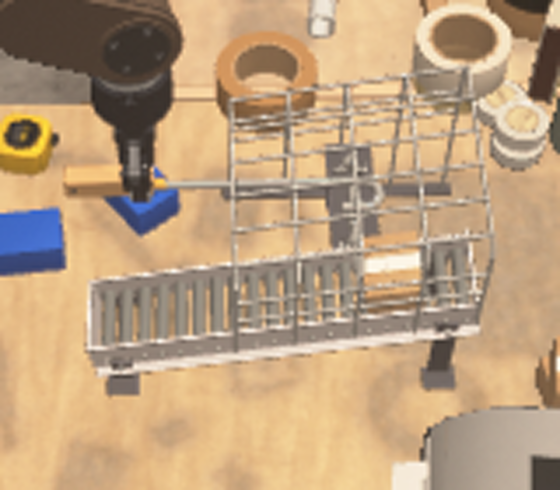

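The side view shows the shank inside the guard with the hook over the bolt plate, at about (365,190). I'll nudge it in y and lower it over the knob, checking the force.

Request:
carry_out --moves '[{"linear":[0,0.0025,0],"spin":0},{"linear":[0,0.0025,-0.005],"spin":0},{"linear":[0,0.0025,-0.01],"spin":0},{"linear":[0,0.0025,-0.014],"spin":0},{"linear":[0,0.0025,-0.014],"spin":0}]'

```text
clock: 32.25
position: [0.4912, 0.2153, 0.1251]
tool_rot: [3.141, 0.013, -0.004]
wrist_force: [0.3, -0.0, -0.7]
width: 0.0227
gripper_force: 59.1
```

Run:
```python
from rod import *
f=rod()
g=viewer.grab_frame("side"); print(proj(g,(.7075,.2,.128)),proj(g,(.7073,.199,.131)))
i=cv2.resize(g["color"][120:190,320:400,::-1],None,fx=8,fy=8,interpolation=cv2.INTER_CUBIC); cv2.imwrite("pics/s9.png",i)
```

```text
[0.4915 0.2154 0.1256] [ 3.141e+00  1.300e-02 -2.000e-03] [ 0.2  0.1 -2.4]
[[0.04   0.5316 0.2152 0.1346]
 [0.07   0.5615 0.2158 0.1346]
 [0.1    0.5881 0.2157 0.1343]]
y slope/int [0.00057142 0.21551074] z top [-0.0059943   0.13790173] 0.5889514152752631
[361.32792519 157.85160622] [361.34686014 157.54217511]
```

View pics/s9.png

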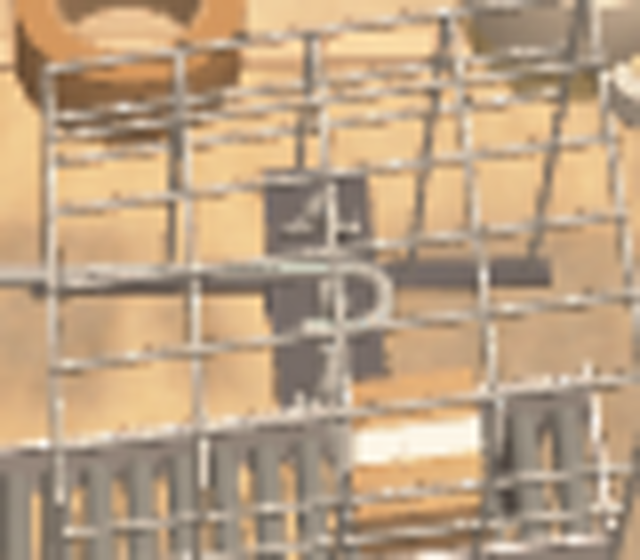

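The hook's mouth surrounds the knob, with the bend at crop (385,300) and no contact force at 6 mm below the ball's top. I'll lower fully and draw left.

Request:
carry_out --moves '[{"linear":[0,0,-0.004],"spin":0},{"linear":[0,0,-0.008],"spin":0},{"linear":[0,0,-0.0125],"spin":0},{"linear":[0,0.004,-0.0125],"spin":0},{"linear":[0,0.01,-0.0125],"spin":0},{"linear":[0,0.018,-0.0125],"spin":0},{"linear":[0,0.026,-0.0125],"spin":0},{"linear":[0,0.034,-0.0125],"spin":0},{"linear":[0,0.042,-0.0125],"spin":0},{"linear":[0,0.05,-0.0125],"spin":0},{"linear":[0,0.058,-0.0125],"spin":0},{"linear":[0,0.064,-0.0125],"spin":0},{"linear":[0,0.068,-0.0125],"spin":0},{"linear":[0,0.071,-0.0125],"spin":0}]'

```text
clock: 33.8
position: [0.4921, 0.2869, 0.1139]
tool_rot: [3.141, 0.013, 0.0]
wrist_force: [0.1, -2.7, -1.8]
width: 0.0232
gripper_force: 59.1
```

Request:
carry_out --moves '[{"linear":[0,0.0015,0],"spin":0},{"linear":[0,0.003,0],"spin":0},{"linear":[0,0.0045,0],"spin":0},{"linear":[0,0.0045,0],"spin":0},{"linear":[0,0.0045,0],"spin":0}]'

```text
clock: 34.3
position: [0.4924, 0.2898, 0.1138]
tool_rot: [3.14, 0.007, -0.0]
wrist_force: [0.5, -6.3, -1.7]
width: 0.023
gripper_force: 59.7
```

Run:
```python
from rod import *
f=rod()
g=viewer.grab_frame("side"); P=cloud(g)
for t in ["waiting_box","bolt_knob"]:
  for r in models.spot_point(g,t)[:5]: u,v=r["xy"]; print(t,round(r["confidence"],2),r["xy"],P[int(v),int(u)].round(3))
```

```text
[0.4924 0.2897 0.1137] [ 3.14   0.007 -0.   ] [ 0.9 -5.9 -1.7]
[[0.04   0.5324 0.2895 0.1233]
 [0.07   0.5624 0.2889 0.1233]
 [0.1    0.5899 0.2887 0.1232]]
y slope/int [-0.00513061  0.29172782] z top [-0.00252161  0.1247404 ] 0.59188060360095
waiting_box 0.89 [299.7, 153.4] [0.481 0.298 0.039]
waiting_box 0.88 [265.5, 167.0] [0.354 0.236 0.035]
waiting_box 0.72 [342.7, 186.7] [0.637 0.093 0.111]
waiting_box 0.56 [320.6, 263.4] [ 0.559 -0.159  0.041]
bolt_knob 0.41 [357.7, 145.8] [0.699 0.289 0.092]
```

The stop is reached at 6 N and the box is already rolling. I'll wait for it to arrive.

Request:
carry_out --moves '[{"linear":[0,-0.001,0],"spin":0},{"linear":[0,-0.001,0],"spin":0},{"linear":[0,-0.001,0],"spin":0},{"linear":[0,-0.001,0],"spin":0},{"linear":[0,-0.001,0],"spin":0},{"linear":[0,-0.001,0],"spin":0},{"linear":[0,-0.001,0],"spin":0},{"linear":[0,-0.001,0],"spin":0},{"linear":[0,-0.001,0],"spin":0},{"linear":[0,-0.001,0],"spin":0},{"linear":[0,-0.001,0],"spin":0},{"linear":[0,-0.001,0],"spin":0}]'

```text
clock: 35.75
position: [0.4923, 0.289, 0.1138]
tool_rot: [3.141, 0.008, -0.0]
wrist_force: [1.0, -4.5, -2.2]
width: 0.0231
gripper_force: 59.5
```

Run:
```python
from rod import *
for i in range(2):
  g=viewer.grab_frame("side"); P=cloud(g)
  for r in models.spot_point(g,"waiting_box")[:5]: u,v=r["xy"]; print(round(r["confidence"],2),r["xy"],P[int(v),int(u)].round(3))
  for r in models.cut_out(g,"waiting_box")[:5]: Q=P[r["pixels"]]; print(r["extent"],np.median(Q,0).round(3),np.percentile(Q,[3,97],axis=0).round(3).tolist())
```

```text
0.91 [322.1, 262.9] [ 0.566 -0.157  0.044]
0.83 [294.4, 189.9] [0.47  0.104 0.08 ]
0.79 [264.8, 169.7] [0.351 0.226 0.036]
0.62 [299.2, 151.4] [0.48  0.308 0.039]
[311.3, 255.6, 337.0, 278.2] [ 0.572 -0.177  0.039] [[0.54, -0.203, 0.011], [0.607, -0.143, 0.044]]
[257.7, 163.8, 279.9, 178.6] [0.365 0.227 0.039] [[0.332, 0.207, 0.011], [0.397, 0.262, 0.044]]
[285.2, 118.7, 402.6, 214.9] [0.691 0.132 0.079] [[0.473, 0.071, -0.0], [0.818, 0.322, 0.206]]
[289.7, 146.7, 310.4, 165.4] [0.484 0.289 0.039] [[0.45, 0.26, 0.016], [0.515, 0.324, 0.045]]
[284.9, 175.6, 305.5, 198.4] [0.464 0.113 0.078] [[0.435, 0.086, 0.051], [0.492, 0.155, 0.086]]
0.83 [293.0, 194.7] [0.466 0.09  0.07 ]
0.67 [265.2, 168.1] [0.356 0.224 0.044]
0.66 [302.2, 154.3] [0.492 0.295 0.037]
0.46 [286.2, 189.8] [0.442 0.108 0.075]
[290.6, 148.9, 311.9, 166.2] [0.481 0.289 0.039] [[0.446, 0.258, 0.008], [0.515, 0.327, 0.045]]
[284.3, 177.0, 303.3, 199.7] [0.466 0.114 0.078] [[0.436, 0.086, 0.049], [0.493, 0.157, 0.086]]
[258.2, 162.9, 283.1, 180.2] [0.365 0.224 0.038] [[0.331, 0.207, 0.001], [0.399, 0.265, 0.044]]
[307.8, 255.2, 339.1, 281.2] [ 0.572 -0.174  0.039] [[0.537, -0.201, 0.012], [0.604, -0.141, 0.045]]
```

The box rests at the front stop (x≈0.464, y≈0.114). Now I'll slide the bolt home.

Request:
carry_out --moves '[{"linear":[0,-0.006,0],"spin":0},{"linear":[0,-0.012,0],"spin":0},{"linear":[0,-0.018,0],"spin":0},{"linear":[0,-0.024,0],"spin":0},{"linear":[0,-0.031,0],"spin":0},{"linear":[0,-0.038,0],"spin":0},{"linear":[0,-0.045,0],"spin":0},{"linear":[0,-0.052,0],"spin":0},{"linear":[0,-0.059,0],"spin":0},{"linear":[0,-0.066,0],"spin":0},{"linear":[0,-0.072,0],"spin":0},{"linear":[0,-0.076,0],"spin":0},{"linear":[0,-0.078,0],"spin":0},{"linear":[0,-0.078,0],"spin":0}]'

```text
clock: 37.45
position: [0.4918, 0.2117, 0.1137]
tool_rot: [3.141, 0.012, -0.001]
wrist_force: [0.2, 0.0, -0.3]
width: 0.023
gripper_force: 59.2
```

Request:
carry_out --moves '[{"linear":[0,-0.0015,0],"spin":0},{"linear":[0,-0.003,0],"spin":0},{"linear":[0,-0.0045,0],"spin":0},{"linear":[0,-0.0045,0],"spin":0},{"linear":[0,-0.0045,0],"spin":0}]'

```text
clock: 37.95
position: [0.4918, 0.2075, 0.1137]
tool_rot: [3.142, 0.013, -0.001]
wrist_force: [0.2, 0.1, -1.5]
width: 0.0231
gripper_force: 59.2
```

Request:
carry_out --moves '[{"linear":[0,-0.0015,0],"spin":0},{"linear":[0,-0.003,0],"spin":0},{"linear":[0,-0.0045,0],"spin":0},{"linear":[0,-0.0045,0],"spin":0}]'

```text
clock: 38.35
position: [0.4919, 0.2032, 0.1138]
tool_rot: [-3.141, -0.015, 0.0]
wrist_force: [-0.8, 2.2, -1.2]
width: 0.0232
gripper_force: 59.4
```

Request:
carry_out --moves '[{"linear":[0,-0.0015,0],"spin":0},{"linear":[0,-0.003,0],"spin":0},{"linear":[0,-0.004,0],"spin":0},{"linear":[0,-0.004,0],"spin":0}]'

```text
clock: 38.75
position: [0.4919, 0.2, 0.114]
tool_rot: [-3.14, -0.02, -0.001]
wrist_force: [-1.2, 7.4, -0.7]
width: 0.0229
gripper_force: 61.1
```

Run:
```python
from rod import *
f=rod()
for i in range(3): print(robot.state()["wrist_force"].round(1)); g=viewer.grab_frame("side")
P=cloud(g)
for r in models.spot_point(g,"bolt_knob")[:3]: u,v=r["xy"]; print(round(r["confidence"],2),r["xy"],atz(g,r["xy"],.119))
```

```text
[0.4919 0.2    0.114 ] [-3.14e+00 -2.00e-02 -1.00e-03] [-0.4  7.  -1.7]
[[0.04   0.5319 0.2008 0.1235]
 [0.07   0.5621 0.2019 0.1235]
 [0.1    0.59   0.2028 0.1234]]
y slope/int [0.02978397 0.1852565 ] z top [-0.00164967  0.12439373] 0.5924048416953207
[-0.2  6.6 -1.9]
[ 0.2  6.3 -1.8]
[-0.5  6.3 -2.3]
0.46 [358.1, 160.8] [0.69640987 0.1941409  0.119     ]
0.26 [293.6, 191.6] [0.47271739 0.06711873 0.119     ]
```

7 N against the stop means the bolt is home. I'll centre the mouth on the knob, then raise off it.

Request:
carry_out --moves '[{"linear":[0,0.003,0],"spin":0},{"linear":[0,0.007,0],"spin":0},{"linear":[0,0.009,0],"spin":0},{"linear":[0,0.009,0],"spin":0}]'

```text
clock: 39.45
position: [0.4921, 0.2077, 0.1138]
tool_rot: [3.141, 0.011, 0.0]
wrist_force: [-0.5, -0.5, -1.1]
width: 0.023
gripper_force: 59.2
```

Run:
```python
from rod import *
f=rod()
```

```text
[0.4921 0.2076 0.1138] [3.141 0.011 0.   ] [ 0.8 -1.3 -1. ]
[[0.04   0.5322 0.2077 0.1234]
 [0.07   0.5622 0.2081 0.1235]
 [0.1    0.5901 0.2083 0.1235]]
y slope/int [0.00621351 0.20459974] z top [0.00223971 0.12216283] 0.5926015980680314
```

Request:
carry_out --moves '[{"linear":[0,0.003,0],"spin":0},{"linear":[0,0.0055,0],"spin":0},{"linear":[0,0.0055,0.004],"spin":0},{"linear":[0,0.0055,0.01],"spin":0},{"linear":[0,0.0055,0.017],"spin":0},{"linear":[0,0.0055,0.024],"spin":0},{"linear":[0,0.0055,0.0275],"spin":0},{"linear":[0,0.0055,0.0275],"spin":0}]'

```text
clock: 40.35
position: [0.4926, 0.2136, 0.1425]
tool_rot: [-3.141, -0.013, -0.003]
wrist_force: [-0.3, -0.2, -1.3]
width: 0.0227
gripper_force: 59.2
```

Run:
```python
from rod import *
f=rod(); g=viewer.grab_frame("side"); P=cloud(g)
for r in models.spot_point(g,"bolt_knob")[:3]: u,v=r["xy"]; print(round(r["confidence"],2),r["xy"],atz(g,r["xy"],.119))
```

```text
[0.4922 0.2135 0.1419] [-3.141e+00 -1.300e-02 -2.000e-03] [-0.1 -0.5 -1.2]
0.44 [362.0, 158.6] [0.71071806 0.20372632 0.119     ]
0.38 [286.2, 189.1] [0.44738215 0.07764815 0.119     ]
```

Request:
carry_out --moves '[{"linear":[-0.008,0,0],"spin":0},{"linear":[-0.022,0,0],"spin":0},{"linear":[-0.04,0,0],"spin":0},{"linear":[-0.054,0,0],"spin":0},{"linear":[-0.058,-0.002,0],"spin":3.5},{"linear":[-0.059,-0.021,0],"spin":8.5},{"linear":[-0.059,-0.044,0],"spin":14.5},{"linear":[-0.059,-0.066,0],"spin":20.5},{"linear":[-0.059,-0.087,0],"spin":26.5},{"linear":[-0.059,-0.108,0],"spin":32.5},{"linear":[-0.059,-0.127,0],"spin":38.5},{"linear":[-0.059,-0.145,0],"spin":44.5},{"linear":[-0.059,-0.162,0],"spin":50.5},{"linear":[-0.059,-0.1765,0],"spin":56.5},{"linear":[-0.059,-0.189,0],"spin":62.5},{"linear":[-0.059,-0.2,0],"spin":68.5},{"linear":[-0.059,-0.207,0],"spin":74.5},{"linear":[-0.059,-0.207,0],"spin":74.5}]'

```text
clock: 42.35
position: [0.4324, 0.0061, 0.1413]
tool_rot: [2.493, 1.91, -0.0]
wrist_force: [0.3, 1.1, -1.6]
width: 0.023
gripper_force: 59.2
```

Request:
carry_out --moves '[{"linear":[0,-0.015,0],"spin":0},{"linear":[0,-0.04,0],"spin":0},{"linear":[0,-0.07,0],"spin":0},{"linear":[0,-0.1,0],"spin":0},{"linear":[0,-0.13,0],"spin":0},{"linear":[0,-0.16,0],"spin":0},{"linear":[0,-0.185,0],"spin":0},{"linear":[0,-0.195,0],"spin":0},{"linear":[0,-0.195,0],"spin":-5},{"linear":[0,-0.195,0],"spin":-11},{"linear":[0,-0.195,0],"spin":-17},{"linear":[0,-0.195,0],"spin":-23},{"linear":[0,-0.195,0],"spin":-29},{"linear":[0,-0.195,0],"spin":-35},{"linear":[0,-0.195,0],"spin":-41},{"linear":[0,-0.19,0],"spin":-47},{"linear":[0,-0.18,0],"spin":-53},{"linear":[0,-0.165,0],"spin":-59},{"linear":[0,-0.14,0],"spin":-65},{"linear":[0.005,-0.11,0],"spin":-70}]'

```text
clock: 44.35
position: [0.4373, -0.1018, 0.1411]
tool_rot: [-3.138, -0.126, 0.001]
wrist_force: [0.0, 0.3, -1.4]
width: 0.0227
gripper_force: 59.2
```

Request:
carry_out --moves '[{"linear":[0.008,0.02,0],"spin":-4},{"linear":[0.018,0.045,0],"spin":-5},{"linear":[0.026,0.067,-0.005],"spin":-5},{"linear":[0.029,0.077,-0.02],"spin":-5},{"linear":[0.029,0.077,-0.045],"spin":-5},{"linear":[0.029,0.077,-0.075],"spin":-5},{"linear":[0.029,0.077,-0.1],"spin":-5},{"linear":[0.029,0.077,-0.12],"spin":-5},{"linear":[0.029,0.077,-0.13],"spin":-5},{"linear":[0.029,0.077,-0.136],"spin":-5},{"linear":[0.029,0.077,-0.139],"spin":-5},{"linear":[0.029,0.077,-0.139],"spin":-5}]'

```text
clock: 45.55
position: [0.4674, -0.0264, 0.0028]
tool_rot: [3.141, -0.001, 0.001]
wrist_force: [-1.0, -0.2, -0.8]
width: 0.0229
gripper_force: 59.2
```

Request:
carry_out --moves '[{"linear":[0,0,-0.001],"spin":0},{"linear":[0,0,-0.002],"spin":0},{"linear":[0,0,-0.002],"spin":0}]'

```text
clock: 45.85
position: [0.4673, -0.0266, 0.0007]
tool_rot: [3.141, -0.001, 0.001]
wrist_force: [0.3, -0.4, -1.2]
width: 0.0229
gripper_force: 59.2
```

Request:
carry_out --gripper -0.2 --moves '[{"linear":[0,0,0],"spin":0},{"linear":[0,0,0.001],"spin":0},{"linear":[0,0,0.002],"spin":0},{"linear":[0,0,0.005],"spin":0},{"linear":[0,0,0.02],"spin":0},{"linear":[0,0,0.05],"spin":0},{"linear":[0,0,0.09],"spin":0},{"linear":[0.0,-0.02,0.13],"spin":0},{"linear":[0.0,-0.04,0.17],"spin":0},{"linear":[0.03,-0.05,0.21],"spin":0},{"linear":[0.06,-0.05,0.25],"spin":0},{"linear":[0.1,-0.02,0.29],"spin":0},{"linear":[0.13,0.03,0.32],"spin":0},{"linear":[0.15,0.08,0.33],"spin":0},{"linear":[0.16,0.12,0.33],"spin":0},{"linear":[0.16,0.12,0.33],"spin":0},{"linear":[0.16,0.12,0.33],"spin":0}]'

```text
clock: 47.55
position: [0.6275, 0.0966, 0.3309]
tool_rot: [-3.141, -0.006, -0.002]
wrist_force: [0.2, -0.2, 0.9]
width: 0.0512
gripper_force: 0.0
```

Run:
```python
from rod import *
f=viewer.grab_frame("wrist"); save(f,"w10"); P=cloud(f); s=robot.state(); print(s["position"].round(3),s["width"],s["wrist_force"].round(1))
for t,z in [("bolt_knob",.119),("rod_handle",.013),("rod_hook",.0045)]:
    for r in models.spot_point(f,t)[:2]: u,v=r["xy"];print(t,round(r["confidence"],2),np.round(r["xy"]),atz(f,r["xy"],z).round(4),P[int(v),int(u)].round(3))
g=viewer.grab_frame("side"); P2=cloud(g)
Q=P2[models.cut_out(g,"hook_rod")[0]["pixels"]]; print(Q.min(0).round(3),Q.max(0).round(3))
u,v=proj(f,(.7075,.2,.13)); print(u,v)
q=P[int(v)-15:int(v)+15,int(u)-25:int(u)+25].reshape(-1,3); q=q[(q[:,2]>.124)&(q[:,2]<.14)]; print(len(q),q.mean(0) if len(q) else "")
for t in ["label_roll","stamp","tape_roll","tape_measure","waiting_box"]:
    for r in models.spot_point(g,t)[:5]: u,v=r["xy"];print(t,round(r["confidence"],2),P2[int(v),int(u)].round(3))
```

```text
[0.627 0.095 0.33 ] 0.051092115001093355 [-0.5 -0.1 -0.5]
bolt_knob 0.83 [214.  84.] [0.709  0.1945 0.119 ] [0.709 0.192 0.129]
rod_hook 0.6 [414. 106.] [ 0.6868 -0.0396  0.0045] [ 0.687 -0.039  0.003]
[ 0.394 -0.687 -0.005] [ 0.709 -0.012  1.249]
205.37818005860657 85.06013287242021
47 [0.70922127 0.19803868 0.13206324]
label_roll 0.89 [ 0.417 -0.167  0.063]
stamp 0.64 [ 0.681 -0.21   0.018]
tape_roll 0.63 [0.617 0.425 0.048]
tape_measure 0.78 [0.353 0.358 0.036]
tape_measure 0.47 [0.471 0.09  0.082]
tape_measure 0.23 [ 0.423 -0.166  0.06 ]
waiting_box 0.83 [0.484 0.298 0.039]
waiting_box 0.67 [0.354 0.237 0.04 ]
waiting_box 0.6 [ 0.563 -0.167  0.042]
waiting_box 0.59 [0.47  0.096 0.08 ]
```

View pics/w10.png

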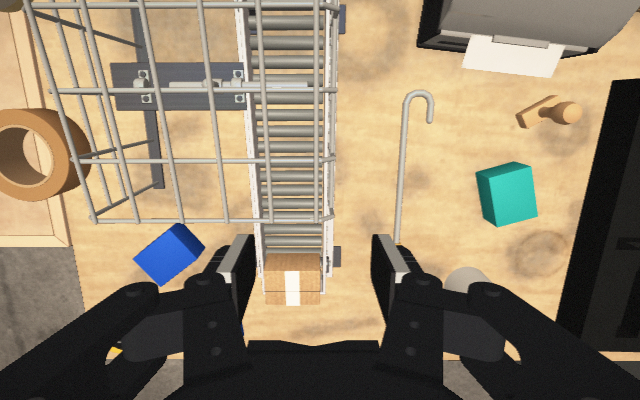

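The bolt bar lies across the lane with its knob at (210,84), the box rests at the front stop at (292,280), and the rod lies free on the bench (hook at (415,105)). The other things are where they were. Handing in.

```bash
python3 -c "
from bench import order; print(order.sign_off())"
```

```text
the job is handed in; nothing more can be done
None
```

The box is down at the front stop, the bolt is fully home, and the rod lies on the open bench, all handed in at about 48 s; I dropped the rod once on the way, probably by catching the wire guard, then re-laid it and took it again by the handle.

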